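# Test a batch of power boards on the jig

### The job

Test every power-supply board that lies on the blue mat: set each in a nest of the test jig with its rear edge under the black lip, nudging it until both holes drop over the dowels and it lies flat. With all of them seated together, slide the hood off the green start button, press the button fully home and slide the hood fully back over it. Finally lay all the boards back on the mat, flat, components up and not on one another; leave the glue bottle and the rubber blower where they stand.

Things in the scene. Friction and masses are not known exactly. Their poses are not given: they have to be found in the camera images.
- board_1: power-supply board (up to three alike; may be absent): green, 100 x 60 x 3 mm (own x, y, z), origin at the centre of its underside, z up with the components on top. Finned aluminium heat sink centred at (+8, 0) mm, 60 mm along x, 26 mm across y, its top 33 mm above the underside: grip it here, across y. Blue capacitor, 22 mm dia., at (-34, 0), as high. About 0.17 kg.
- board_2: power-supply board (up to three alike; may be absent): green, 100 x 60 x 3 mm (own x, y, z), origin at the centre of its underside, z up with the components on top. Finned aluminium heat sink centred at (+8, 0) mm, 60 mm along x, 26 mm across y, its top 33 mm above the underside: grip it here, across y. Blue capacitor, 22 mm dia., at (-34, 0), as high. About 0.17 kg.
- board_3: power-supply board (up to three alike; may be absent): green, 100 x 60 x 3 mm (own x, y, z), origin at the centre of its underside, z up with the components on top. Finned aluminium heat sink centred at (+8, 0) mm, 60 mm along x, 26 mm across y, its top 33 mm above the underside: grip it here, across y. Blue capacitor, 22 mm dia., at (-34, 0), as high. About 0.17 kg.
- board_1_holes (a point): point midway between this board's two locating holes, on its underside, at (-41, 0) mm from its origin. Holes at 21 mm to either side along y: at +y round, 8 mm; at -y a slot, 8 mm along x by 11 mm along y.
- board_2_holes (a point): point midway between this board's two locating holes, on its underside, at (-41, 0) mm from its origin. Holes at 21 mm to either side along y: at +y round, 8 mm; at -y a slot, 8 mm along x by 11 mm along y.
- board_3_holes (a point): point midway between this board's two locating holes, on its underside, at (-41, 0) mm from its origin. Holes at 21 mm to either side along y: at +y round, 8 mm; at -y a slot, 8 mm along x by 11 mm along y.
- mat: blue antistatic mat, fixed: 180 mm (own x) by 330 mm (own y), 2 mm thick, origin at the centre of its underside.
- jig: test jig, fixed: steel plate 128 mm (x) by 310 mm (y), top 16 mm above the bench; origin at the centre of its underside. Nest centres (board origins) at x = -4, y = +36 (nest_1), -38, -112 mm. Each has white rear rests (20 mm high) and a black stop against the board's +x edge, with a lip 44 mm wide reaching 6 mm over that edge, 6 mm above the board's top. Panel box at y = +115, top 36 mm high.
- nest_1 (a point): point midway between the two dowels of one of three equal nests (any board fits any), at the height of a seated board's underside, 20 mm above the bench; axes as the jig's. Seated, the board's holes point lies here, axes along these. Dowels 21 mm to either side along y, 5 mm thick, 5.5 mm high, tapered over the last 2.5 mm. A board still on the tips sits 5.5 mm high there, tilted 4 degrees.
- nest_2 (a point): point midway between the two dowels of one of three equal nests (any board fits any), at the height of a seated board's underside, 20 mm above the bench; axes as the jig's. Seated, the board's holes point lies here, axes along these. Dowels 21 mm to either side along y, 5 mm thick, 5.5 mm high, tapered over the last 2.5 mm. A board still on the tips sits 5.5 mm high there, tilted 4 degrees.
- nest_3 (a point): point midway between the two dowels of one of three equal nests (any board fits any), at the height of a seated board's underside, 20 mm above the bench; axes as the jig's. Seated, the board's holes point lies here, axes along these. Dowels 21 mm to either side along y, 5 mm thick, 5.5 mm high, tapered over the last 2.5 mm. A board still on the tips sits 5.5 mm high there, tilted 4 degrees.
- hood_grip (a point): middle of the black ridged grip on top of the sliding hood: 10 mm along the jig's x, 30 mm along y, 18 mm high, this point 9 mm below its top and 9 mm above the hood's flat top. The hood is 40 mm (x) by 44 mm (y), its top 17 mm above the panel. Pinch the grip across x, or push it.
- hood (a joint): travel of the hood, m: 0 = closed, over the button; 0.056 = fully open, slid along the jig's -x (towards the robot). Stays where it is left; about 1.5 N moves it.
- button_top (a point): top centre of the green start button, 30 mm dia., 10 mm above the panel's top, on the panel's middle line 28 mm to the jig's +x of its centre; under the middle of the closed hood.
- start_button (a joint): travel of the button, m: 0 = released, 0.004 = fully home (pressed straight down, about 5 N, springs back).
- uv_glue: small black glue bottle, 36 mm dia., 118 mm high, origin under its foot; leave it.
- blower: blue rubber bulb blower, 48 mm dia., 92 mm high, origin under its foot; leave it.

How it is judged:
By the outcome, as a careful person would: the job done as asked, in the order asked, and still so for the second after the job is handed in, with the robot touching nothing.
Of board_1, board_2, board_3 only 2 to 3 are there at a start; the rules pass over those that are not, and their reading is None.
At some moment in a run one of board_1, board_2, board_3 may be knocked a few centimetres aside while the robot is not near it.
Once in a run the grip may slacken for a moment while it holds something.
It also fails if it takes over 210 s, if anything falls off the work surface, if the arm or the gripper's body presses on something with over 40 N, if the wrist force passes 120 N, or if a joint passes its speed limit or range.

### The arm

A 6-joint arm with a two-finger parallel gripper is mounted at the origin on a cart in front of the work surface, level with it; the furniture and walls round the work are solid. World frame = base frame: x ahead of the robot, y to its left, z up, the work surface at z = 0. Lengths are in m, angles in rad, forces in N, time in s.
With the tool pointing down it reaches from about 0.375 to 0.925 m from the base axis. Payload 5.7 kg.
Tool frame: the origin (TCP) lies between the finger pads; the fingertips stand 11 mm ahead of it and the grasp point (between the pads) lies 8 mm behind it; z points along the fingers, y is the line along which they close (so a half turn about z gives the same grasp; the last joint's range is limited). The gripper opens to 88 mm and grips with 3 to 60 N. Pads are 20 mm wide; open, the fingers measure 115 mm over their backs; the gripper's body (75 mm by 178 mm) begins 61 mm behind the grasp point.
Start: joints at [0.994, 0.359, 1.51, -0, 1.272, -0.115], TCP at [0.267, 0.537, 0.213] pointing down, gripper open.
Joint ranges: [-2.97, 2.97], [-1.01, 2.36], [0.21, 2.38], [-0.96, 4.11], [0.2, 2.71], [-2.98, 2.98]. Speed limits (rad/s): [2.39, 2.39, 3.14, 3.14, 3.14, 3.14].

### API

Orientations are given as a rotation vector (axis times angle).
In Python, from bench import arm gives the robot as it stands.
- The arm moves only by the tool step_arm, never from a script. Its argument "steps" is a list of rows, each an object of numbers: "claw": the finger opening in mm, from 0 to 87.8; "x", "y", "z": the shift along the tool's x, y, z in mm; "twist": the turn about the tool's z in degrees. A call has 1 to 12 rows; each row is the pose to reach, as a shift and turn from the pose commanded when the call began, along the tool's axes at that moment; what a row does not reach only later rows make up. A row lasts 1/12 s, in which the tool goes at most 41.7 mm and 7.16 degrees, less where a joint would pass 70% of its speed; a pose out of reach is approached as far as the arm can. A call with a gripper value outside its range is refused whole. The fingers move at their own pace and stop on an object; "squeeze" is the grip in N (left out, the last holds). Time passes only in rows, so rows that repeat a pose let the fingers close. It gives the time, the measured TCP pose, the force, the opening and the grip force at its end, in the units of the state.
- arm.state(): the state, without advancing time (a new reading comes with each control period).
- arm.read_camera(name): name is "scene" or "top" or "wrist"; returns the picture (384x512x3 uint8, red, green, blue); there is no depth.
- arm.camera_info(name): a dict with "mtx" (3x3 intrinsics, pixels), "dist_coeffs" ([k1, k2, p1, p2, k3] as OpenCV has them; the pictures are not rectified), "world_from_camera" (4x4, takes a point from camera to world coordinates). Camera axes: x right, y down, z forward; pixel columns grow to the right and rows downward; lengths in m; the calibration is good to about 2 mm. A picture is of the moment at which its call begins: read the wrist's pose just before it. camera_info takes no time and is no camera call; for the wrist camera it gives the pose at the moment of the call.
- arm.close_job(): hands the job in; it is judged then, once.
The state is a dict: "time": time; "joint_positions": joint angles; "qvel": joint speeds; "joint_efforts": joint torques, N m; "tcp_pos": TCP position; "tcp_rot": TCP orientation; "ft_force": force on the tool from outside, world axes, zero at the start; "moment": the same for the moment, N m; "finger_gap": finger opening in m; "grip_force": force on a finger pad.
Only numpy, scipy, OpenCV 4.12 (cv2) and the standard library are available. Lean on these libraries where they do the work, as an engineer would, in place of code of your own. Each camera call takes 0.05 s, during which the arm holds its last target. There are 200 camera calls.

## Working session

There is one attempt and no reset: what is moved stays moved. The work goes in short steps, Python scripts to look and compute and a tool call to move; the robot and the scene stay as the last step left them, time stands still between calls to the robot, and variables do not carry over. Pictures are saved under pics/ and viewed, at most 14 in all, crops included, and the job is handed in when it is done.

Besides the shell and the picture viewer there is one more tool, called after "Call:" as a command line: name --argument value ..., lists and objects as JSON in quotes. step_arm: Moves the arm, as the interface text tells. Its arguments: {"type":"object","properties":{"steps":{"type":"array","items":{"type":"object","properties":{"claw":{"type":"number"},"x":{"type":"number"},"y":{"type":"number"},"z":{"type":"number"},"twist":{"type":"number"}}}},"squeeze":{"type":"number"}},"required":["steps"]}

```bash
ls; mkdir -p pics
cat > h.py <<'E'
import numpy as np, cv2
from bench import arm
def snap(n,f=None):
    i=arm.camera_info(n); im=arm.read_camera(n)
    if f: cv2.imwrite('pics/'+f,im[:,:,::-1])
    return im,i
def ray(i,uv,z):
    p=cv2.undistortPoints(np.array(uv,float).reshape(-1,1,2),np.array(i['mtx']),np.array(i['dist_coeffs'])).reshape(-1,2)
    T=np.array(i['world_from_camera']); d=np.c_[p,np.ones(len(p))]@T[:3,:3].T; o=T[:3,3]
    return o+d*((z-o[2])/d[:,2])[:,None]
def proj(i,P):
    T=np.linalg.inv(np.array(i['world_from_camera'])); r=cv2.Rodrigues(T[:3,:3])[0]
    return cv2.projectPoints(np.array(P,float).reshape(-1,1,3),r,T[:3,3],np.array(i['mtx']),np.array(i['dist_coeffs']))[0].reshape(-1,2)
E
python3 - <<'E'
from h import *
for n in('scene','top'):
    im,i=snap(n,n+'0.png'); print(n,np.round(i['world_from_camera'],3).tolist(),np.round(i['mtx'],1).tolist())
s=arm.state(); print(s)
E
```

```text
pics
scene [[-0.811, -0.306, 0.498, 0.085], [-0.585, 0.441, -0.681, 0.498], [-0.011, -0.844, -0.537, 0.58], [0.0, 0.0, 0.0, 1.0]] [[424.3, 0.0, 258.1], [0.0, 424.3, 196.7], [0.0, 0.0, 1.0]]
top [[-0.025, -0.989, 0.148, 0.373], [-1.0, 0.023, -0.016, -0.147], [0.012, -0.148, -0.989, 1.3], [0.0, 0.0, 0.0, 1.0]] [[472.5, 0.0, 250.4], [0.0, 472.5, 186.7], [0.0, 0.0, 1.0]]
{'time': 0.1, 'joint_positions': array([ 9.93913257e-01,  3.59451172e-01,  1.51131824e+00,  5.35162029e-05,
        1.27253555e+00, -1.15117455e-01]), 'qvel': array([ 1.63711488e-03, -5.02134402e-04, -2.27341715e-03,  1.11662774e-03,
        2.43964435e-05, -3.73565858e-04]), 'joint_efforts': array([-5.88901930e-04, -5.16353202e+01, -2.71406472e+01,  6.77506230e-02,
        2.75514572e-02, -9.28037764e-06]), 'tcp_pos': array([0.26695899, 0.53661274, 0.21218513]), 'tcp_rot': array([-7.18792605e-01, -3.05761095e+00,  2.50254672e-03]), 'ft_force': array([-0.1938586 ,  0.01725134,  0.03913622]), 'moment': array([-0.0122345 , -0.00905701, -0.04799657]), 'grip_force': 0.0, 'finger_gap': 0.08793029144947287}
```

View pics/scene0.png

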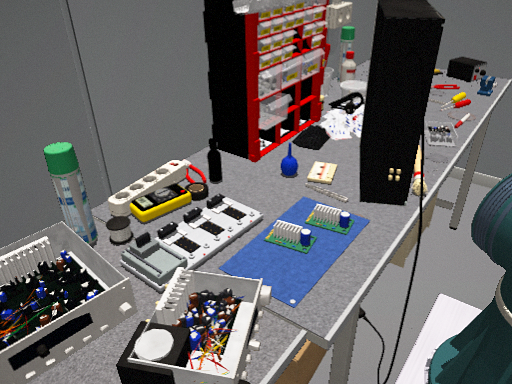

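View pics/top0.png

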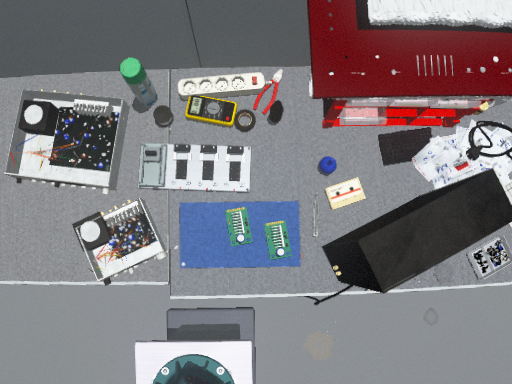

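The scene shows two green boards on the mat: top view (238,225) and (277,238), both with the capacitor at the bottom end, towards the robot. The jig is at (140..250, 145..190) with its panel and hood at the left end (152,165). The glue bottle is near (163,115) and the blower at (327,165).

```bash
cat > m1.py <<'E'
from h import *
im,i=snap('top'); hsv=cv2.cvtColor(im,cv2.COLOR_RGB2HSV)
def comps(m,amin,roi):
    k=np.zeros_like(m); u0,v0,u1,v1=roi; k[v0:v1,u0:u1]=m[v0:v1,u0:u1]
    k=cv2.morphologyEx(k,cv2.MORPH_CLOSE,np.ones((5,5)))
    return [c for c in cv2.findContours(k,cv2.RETR_EXTERNAL,cv2.CHAIN_APPROX_NONE)[0] if cv2.contourArea(c)>amin]
def rect(c,z):
    (P)=ray(i,cv2.boxPoints(cv2.minAreaRect(c)),z)[:,:2]
    e=P[1]-P[0],P[2]-P[1]
    print(' c',P.mean(0).round(4),'sides',[round(float(np.linalg.norm(a)),4) for a in e],'ang',[round(float(np.degrees(np.arctan2(a[1],a[0]))),1) for a in e])
blue=cv2.inRange(hsv,(105,120,60),(125,255,255)); print('mat')
for c in comps(blue,3000,(170,190,320,285)): rect(c,.002)
g=cv2.inRange(hsv,(50,80,40),(90,255,255)); print('boards')
for c in comps(g,200,(170,190,320,285)): rect(c,.005)
w=cv2.inRange(hsv,(0,0,150),(180,40,255)); print('jig')
for c in comps(w,500,(130,135,262,200)): rect(c,.016)
E
python3 m1.py
python3 - <<'E'
import cv2
a=cv2.imread('pics/top0.png')[130:280,130:310]
cv2.imwrite('pics/c1.png',cv2.resize(a,None,fx=4,fy=4,interpolation=cv2.INTER_CUBIC))
E
```

```text
mat
 c [ 0.4367 -0.1338] sides [0.331, 0.1772] ang [-90.5, 178.7]
boards
 c [ 0.4193 -0.2371] sides [0.0599, 0.0988] ang [-81.1, -171.6]
 c [ 0.4588 -0.1311] sides [0.0602, 0.0993] ang [-81.8, -171.9]
jig
 c [ 0.6254 -0.0153] sides [0.3698, 0.1805] ang [-91.5, 178.4]
```

View pics/c1.png

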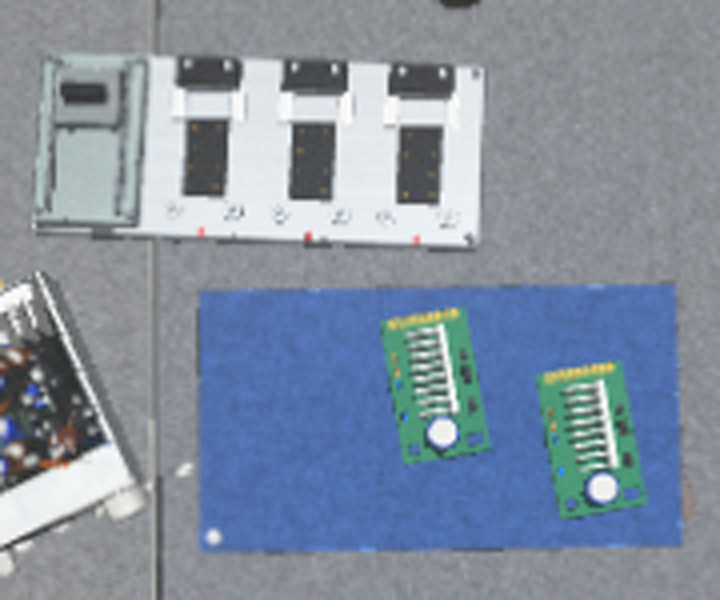

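The crop confirms two boards, each about 8° anticlockwise, sinks at crop (433,365) and (588,425). The jig is turned about -1.5°, with its panel box on the left and nests at crop columns about 205, 312 and 418.

```bash
cat >> h.py <<'E'
from scipy.spatial.transform import Rotation as R
def go(x,y,z,yaw,s=None):
    """shift/twist in tool axes to reach world TCP x,y,z with tool-y at yaw deg"""
    s=s or arm.state(); M=R.from_rotvec(s['tcp_rot']).as_matrix()
    d=M.T@(np.array([x,y,z])-s['tcp_pos'])*1000
    cur=np.degrees(np.arctan2(M[1,1],M[0,1])); t=-((yaw-cur+180)%360-180)
    print('tcp',s['tcp_pos'].round(4),'yaw',round(cur,2),'-> shift',d.round(1),'twist',round(t,2),'t',round(s['time'],1))
E
python3 - <<'E'
from h import *
i=arm.camera_info('top')
C=lambda p:(np.array(p)/4+130-0.4)
P=ray(i,[C((487,68)),C((478,245))],.016); print(P.round(4)); 
d=P[0]-P[1]; print(np.linalg.norm(d),np.degrees(np.arctan2(d[1],d[0])))
Q=ray(i,[C((150,56)),C((485,66)),C((150,233)),C((478,245))],.016);print(Q.round(4))
for a,b in((0,1),(2,3)):
    d=Q[a]-Q[b];print(np.degrees(np.arctan2(d[1],d[0])))
Rr=np.array([Q[1],Q[3]]).mean(0)
for yaw in (-1,-2.):
  a=np.radians(yaw);ex=np.array([np.cos(a),np.sin(a)]);ey=np.array([-ex[1],ex[0]])
  c=Rr[:2]+.155*ey; print('jig c',c.round(4),'nests', [(c-.004*ex+y*ey).round(4).tolist() for y in(.036,-.038,-.112)])
s=arm.state();T=np.eye(4);T[:3,:3]=R.from_rotvec(s['tcp_rot']).as_matrix();T[:3,3]=s['tcp_pos']
print('cam in tool',(np.linalg.inv(T)@np.array(arm.camera_info('wrist')['world_from_camera'])).round(3).tolist(), arm.camera_info('wrist')['mtx'])
for yaw in(98.1,-81.9): go(.46,-.13,.25,yaw)
E
```

```text
[[ 0.6784 -0.1728  0.016 ]
 [ 0.554  -0.1635  0.016 ]]
0.12470477707138665 -4.276120780508424
[[ 0.6928  0.0628  0.016 ]
 [ 0.6798 -0.1714  0.016 ]
 [ 0.5675  0.0623  0.016 ]
 [ 0.554  -0.1635  0.016 ]]
86.8323927661837
86.57806036133444
jig c [ 0.6196 -0.0125] nests [[0.6163, 0.0236], [0.615, -0.0504], [0.6137, -0.1244]]
jig c [ 0.6223 -0.0125] nests [[0.6196, 0.0236], [0.617, -0.0504], [0.6144, -0.1243]]
cam in tool [[-0.0, -0.951, -0.308, 0.085], [1.0, -0.001, 0.001, -0.001], [-0.001, -0.308, 0.951, -0.171], [0.0, 0.0, 0.0, 1.0]] [[271.55239532   0.         257.96940434]
 [  0.         271.55239532 194.41664647]
 [  0.           0.           1.        ]]
tcp [0.267  0.5367 0.2123] yaw 63.54 -> shift [-469.8 -510.9  -37. ] twist -34.56 t 0.1
tcp [0.267  0.5367 0.2123] yaw 63.54 -> shift [-469.8 -510.9  -37. ] twist 145.44 t 0.1
```

Call:
step_arm --steps '[{"z": -37},{"x": -100,"y": -110,"z": -37,"twist": -7},{"x": -470,"y": -511,"z": -37,"twist": -34.6},{"x": -470,"y": -511,"z": -37,"twist": -34.6},{"x": -470,"y": -511,"z": -37,"twist": -34.6},{"x": -470,"y": -511,"z": -37,"twist": -34.6},{"x": -470,"y": -511,"z": -37,"twist": -34.6},{"x": -470,"y": -511,"z": -37,"twist": -34.6},{"x": -470,"y": -511,"z": -37,"twist": -34.6},{"x": -470,"y": -511,"z": -37,"twist": -34.6},{"x": -470,"y": -511,"z": -37,"twist": -34.6},{"x": -470,"y": -511,"z": -37,"twist": -34.6}]'

```text
schema error: expected keys claw, x, y, z, twist
```

Call:
step_arm --steps '[{"z": 0},{"z": 0},{"z": 0},{"z": 0},{"z": 0},{"z": 0},{"z": 0},{"z": 0}]'

```text
schema error: expected keys claw, x, y, z, twist
```

Call:
step_arm --steps '[{"claw": 87,"x": 0,"y": 0,"z": -37,"twist": 0},{"claw": 87,"x": -100,"y": -110,"z": -37,"twist": -7},{"claw": 87,"x": -470,"y": -511,"z": -37,"twist": -34.6},{"claw": 87,"x": -470,"y": -511,"z": -37,"twist": -34.6},{"claw": 87,"x": -470,"y": -511,"z": -37,"twist": -34.6},{"claw": 87,"x": -470,"y": -511,"z": -37,"twist": -34.6},{"claw": 87,"x": -470,"y": -511,"z": -37,"twist": -34.6},{"claw": 87,"x": -470,"y": -511,"z": -37,"twist": -34.6},{"claw": 87,"x": -470,"y": -511,"z": -37,"twist": -34.6},{"claw": 87,"x": -470,"y": -511,"z": -37,"twist": -34.6},{"claw": 87,"x": -470,"y": -511,"z": -37,"twist": -34.6},{"claw": 87,"x": -470,"y": -511,"z": -37,"twist": -34.6}]'

```text
time: 1.15
tcp_pos: [0.392, 0.1044, 0.2501]
tcp_rot: [-0.223, 3.133, -0.0]
ft_force: [0.8, 0.1, 0.4]
finger_gap: 0.0871
grip_force: 0.0
```

Run:
```python
from h import *
go(.46,-.13,.25,98.1)
```

```text
tcp [0.392  0.1044 0.2501] yaw 98.16 -> shift [-3.400e+01 -2.417e+02  1.000e-01] twist 0.06 t 1.1
```

Call:
step_arm --steps '[{"claw": 87,"x": -34,"y": -242,"z": 0,"twist": 0},{"claw": 87,"x": -34,"y": -242,"z": 0,"twist": 0},{"claw": 87,"x": -34,"y": -242,"z": 0,"twist": 0},{"claw": 87,"x": -34,"y": -242,"z": 0,"twist": 0},{"claw": 87,"x": -34,"y": -242,"z": 0,"twist": 0},{"claw": 87,"x": -34,"y": -242,"z": 0,"twist": 0},{"claw": 87,"x": -34,"y": -242,"z": 0,"twist": 0},{"claw": 87,"x": -34,"y": -242,"z": 0,"twist": 0},{"claw": 87,"x": -34,"y": -242,"z": 0,"twist": 0},{"claw": 87,"x": -34,"y": -242,"z": 0,"twist": 0}]'

```text
time: 1.98
tcp_pos: [0.4593, -0.127, 0.2498]
tcp_rot: [0.225, -3.133, -0.001]
ft_force: [-0.2, 0.7, -0.9]
finger_gap: 0.0869
grip_force: 0.0
```

Run:
```python
from h import *
im,i=snap('wrist','w1.png'); np.save('w1.npy',np.array(i['world_from_camera']))
go(.46,-.13,.25,98.1)
```

```text
tcp [ 0.4594 -0.1269  0.2499] yaw 98.23 -> shift [-0.1 -3.2 -0.1] twist 0.13 t 2.0
```

View pics/w1.png

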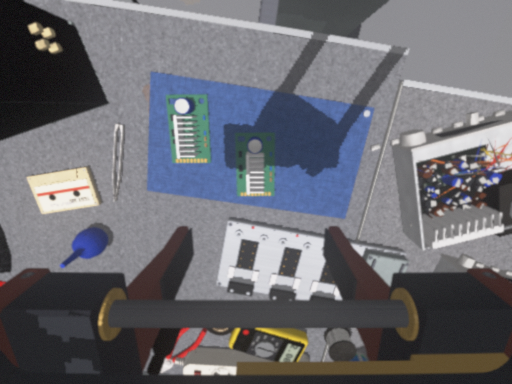

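The wrist view (down = +x, right = +y) shows board A with cap (255,145) and sink (255,175), board B with cap (182,105), and the jig beyond at (220..410, 220..305).

```bash
cat > wm.py <<'E'
from h import *
def boards(im,i,roi,amin=300,z=.0045,zc=.035):
    hsv=cv2.cvtColor(im,cv2.COLOR_RGB2HSV); u0,v0,u1,v1=roi
    g=np.zeros(im.shape[:2],np.uint8); g[v0:v1,u0:u1]=cv2.inRange(hsv,(50,70,15),(90,255,255))[v0:v1,u0:u1]
    g=cv2.morphologyEx(g,cv2.MORPH_CLOSE,np.ones((9,9)))
    for c in cv2.findContours(g,cv2.RETR_EXTERNAL,cv2.CHAIN_APPROX_NONE)[0]:
        if cv2.contourArea(c)<amin: continue
        P=ray(i,c.reshape(-1,2),z)[:,:2]
        r=cv2.minAreaRect((P*1e4).astype(np.float32)); B=cv2.boxPoints(r)/1e4
        e=[B[1]-B[0],B[2]-B[1]]; L=[np.linalg.norm(a) for a in e]; a=e[int(np.argmax(L))]
        yaw=(np.degrees(np.arctan2(a[1],a[0]))+90)%180-90
        print('board c',B.mean(0).round(4),'LxW',round(max(L),4),round(min(L),4),'yaw',round(yaw,2),'px',cv2.boundingRect(c))
E
python3 - <<'E'
from wm import *
im=cv2.imread('pics/w1.png')[:,:,::-1].copy(); i=arm.camera_info('wrist')
boards(im,i,(140,70,380,220))
print('caps',ray(i,[(255,145),(182,105)],.035).round(4))
a=np.radians(8.1);print('cap expected A from top',np.array([.4588,-.1311])-.034*np.array([np.cos(a),np.sin(a)]))
E
```

```text
board c [ 0.4614 -0.1316] LxW 0.0981 0.0591 yaw 8.21 px (236, 133, 39, 63)
board c [ 0.4221 -0.238 ] LxW 0.0985 0.0596 yaw 8.35 px (166, 95, 45, 68)
caps [[ 0.4266 -0.1366  0.035 ]
 [ 0.3872 -0.242   0.035 ]]
cap expected A from top [ 0.4251392  -0.13589064]
```

Run:
```python
from h import *
go(.465,-.1306,.06,98.2); go(.465,-.1306,.020,98.2)
```

```text
tcp [ 0.4594 -0.1269  0.2499] yaw 98.23 -> shift [ -5.1  -4.6 189.9] twist 0.03 t 2.0
tcp [ 0.4594 -0.1269  0.2499] yaw 98.23 -> shift [ -5.1  -4.6 229.9] twist 0.03 t 2.0
```

Call:
step_arm --squeeze 20 --steps '[{"claw": 60,"x": -5,"y": -1,"z": 40,"twist": 0},{"claw": 60,"x": -5,"y": -1,"z": 80,"twist": 0},{"claw": 60,"x": -5,"y": -1,"z": 120,"twist": 0},{"claw": 60,"x": -5,"y": -1,"z": 160,"twist": 0},{"claw": 60,"x": -5,"y": -1,"z": 190,"twist": 0},{"claw": 60,"x": -5,"y": -1,"z": 210,"twist": 0},{"claw": 60,"x": -5,"y": -1,"z": 225,"twist": 0},{"claw": 60,"x": -5,"y": -1,"z": 230,"twist": 0},{"claw": 60,"x": -5,"y": -1,"z": 230,"twist": 0},{"claw": 60,"x": -5,"y": -1,"z": 230,"twist": 0},{"claw": 60,"x": -5,"y": -1,"z": 230,"twist": 0}]'

```text
time: 2.95
tcp_pos: [0.4661, -0.1287, 0.0212]
tcp_rot: [-0.224, 3.132, -0.002]
ft_force: [0.2, -0.1, -0.1]
finger_gap: 0.0596
grip_force: 0.0
```

Call:
step_arm --squeeze 20 --steps '[{"claw": 10,"x": 0,"y": 0,"z": 0,"twist": 0},{"claw": 10,"x": 0,"y": 0,"z": 0,"twist": 0},{"claw": 10,"x": 0,"y": 0,"z": 0,"twist": 0},{"claw": 10,"x": 0,"y": 0,"z": 0,"twist": 0},{"claw": 10,"x": 0,"y": 0,"z": 0,"twist": 0},{"claw": 10,"x": 0,"y": 0,"z": 0,"twist": 0},{"claw": 10,"x": 0,"y": 0,"z": 0,"twist": 0},{"claw": 10,"x": 0,"y": 0,"z": 0,"twist": 0}]'

```text
time: 3.62
tcp_pos: [0.4654, -0.129, 0.0202]
tcp_rot: [-0.223, 3.133, -0.001]
ft_force: [-0.5, -1.8, 3.8]
finger_gap: 0.0253
grip_force: 20.0
```

Call:
step_arm --squeeze 25 --steps '[{"claw": 10,"x": 0,"y": 0,"z": -20,"twist": 0},{"claw": 10,"x": 0,"y": 0,"z": -50,"twist": 0},{"claw": 10,"x": 0,"y": 0,"z": -85,"twist": 0},{"claw": 10,"x": -30,"y": 20,"z": -100,"twist": 4},{"claw": 10,"x": -70,"y": 40,"z": -100,"twist": 8},{"claw": 10,"x": -110,"y": 60,"z": -100,"twist": 11.5},{"claw": 10,"x": -150,"y": 80,"z": -100,"twist": 11.5},{"claw": 10,"x": -175,"y": 105,"z": -100,"twist": 11.5},{"claw": 10,"x": -167,"y": 105,"z": -100,"twist": 11.5},{"claw": 10,"x": -167,"y": 105,"z": -100,"twist": 11.5},{"claw": 10,"x": -167,"y": 105,"z": -100,"twist": 11.5},{"claw": 10,"x": -167,"y": 105,"z": -100,"twist": 11.5}]'

```text
time: 4.62
tcp_pos: [0.6141, -0.0017, 0.1194]
tcp_rot: [-0.093, -3.138, 0.0]
ft_force: [0.5, 0.8, -2.9]
finger_gap: 0.0251
grip_force: 25.0
```

Run:
```python
from h import *
import pickle
go(.645,-.05,.12,86.7); s=arm.state(); print(s['finger_gap'],s['grip_force'],s['ft_force'])
im,i=snap('wrist','w2.png'); pickle.dump(i,open('w2.pkl','wb'))
```

```text
tcp [ 0.6141 -0.0017  0.1194] yaw 86.61 -> shift [-33.7 -46.3  -0.7] twist -0.09 t 4.6
0.025093938077299493 24.997335970401764 [ 0.47487488  0.75486946 -2.89432785]
```

View pics/w2.png

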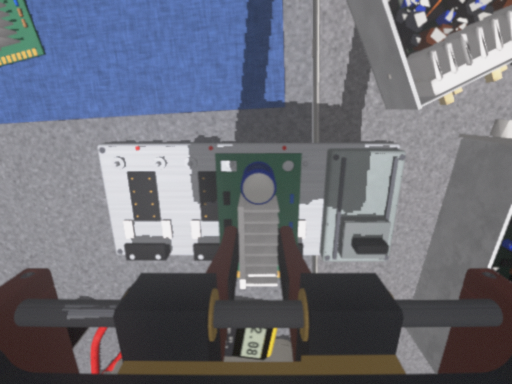

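The held board's slot is at (228,166), its round hole at (288,166) and its cap at (258,187). Nest 3's dowels show at (120,162) and (162,162). The jig's front edge runs at about row 146, with red nest marks at u=138, 210 and 284.

Run:
```python
import cv2
a=cv2.imread('pics/w2.png')[132:192,95:295]
cv2.imwrite('pics/c2.png',cv2.resize(a,None,fx=4,fy=4,interpolation=cv2.INTER_CUBIC))
```

```text
(no output)
```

View pics/c2.png

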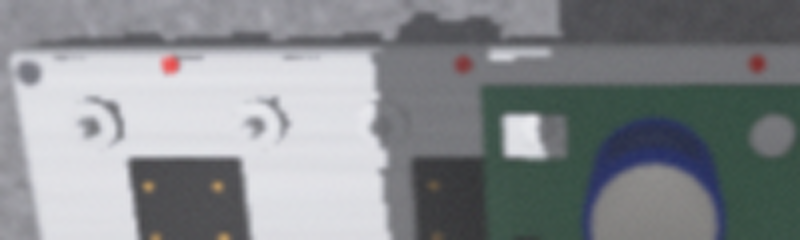

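Run:
```python
from h import *
import pickle
i=pickle.load(open('w2.pkl','rb')); s=arm.state()
C=lambda *p:(np.array(p)/4+[95,132]-.4)
D=ray(i,C((90,127),(256,126)),.025); Rd=ray(i,C((171,65),(463,64),(757,63)),.016)
H=ray(i,C((534,136),(772,135)),.1194-.018+.003)
for n,P in(('dow',D),('red',Rd),('hole',H)):
    d=P[-1]-P[0]; print(n,P.round(4).tolist(),np.linalg.norm(d).round(4),'ydir',np.degrees(np.arctan2(d[1],d[0])).round(2))
M=R.from_rotvec(s['tcp_rot']).as_matrix(); print('hole mid in tool',((H.mean(0)-s['tcp_pos'])@M*1000).round(1),[((h-s['tcp_pos'])@M*1000).round(1).tolist() for h in H])
d=(Rd[-1]-Rd[0])[:2]; ey=d/np.linalg.norm(d); ex=np.array([ey[1],-ey[0]])
m=D.mean(0)[:2]; print('red3->dow3 in jig',((Rd[0,:2]-m)@ex).round(4),((Rd[0,:2]-m)@ey).round(4))
for k in(0,1,2): print('nest holes pt',3-k,(m+.074*k*ey).round(4),'red-based',(Rd[k,:2]).round(4))
```

```text
dow [[0.5737, -0.141, 0.025], [0.576, -0.0994, 0.025]] 0.0416 ydir 86.83
red [[0.5607, -0.1218, 0.016], [0.565, -0.0479, 0.016], [0.5692, 0.0261, 0.016]] 0.1481 ydir 86.72
hole [[0.5667, -0.0208, 0.1044], [0.569, 0.0207, 0.1044]] 0.0415 ydir 86.83
hole mid in tool [46.5 -0.8 15.3] [[46.4, -21.6, 15.3], [46.6, 19.9, 15.3]]
red3->dow3 in jig -0.014 -0.0024
nest holes pt 3 [ 0.5748 -0.1202] red-based [ 0.5607 -0.1218]
nest holes pt 2 [ 0.5791 -0.0463] red-based [ 0.565  -0.0479]
nest holes pt 1 [0.5833 0.0275] red-based [0.5692 0.0261]
```

Run:
```python
from h import *
go(.6175,-.0478,.060,86.75);go(.6175,-.0478,.0445,86.75)
```

```text
tcp [ 0.6144 -0.002   0.1196] yaw 86.58 -> shift [ -6.  -45.5  59.6] twist -0.17 t 4.7
tcp [ 0.6144 -0.002   0.1196] yaw 86.58 -> shift [ -6.  -45.5  75.1] twist -0.17 t 4.7
```

Call:
step_arm --steps '[{"claw": 10,"x": -6,"y": -25,"z": 0,"twist": 0},{"claw": 10,"x": -6,"y": -45.5,"z": 10,"twist": 0},{"claw": 10,"x": -6,"y": -45.5,"z": 40,"twist": 0},{"claw": 10,"x": -6,"y": -45.5,"z": 55,"twist": 0},{"claw": 10,"x": -6,"y": -45.5,"z": 63,"twist": 0},{"claw": 10,"x": -6,"y": -45.5,"z": 63,"twist": 0},{"claw": 10,"x": -6,"y": -45.5,"z": 63,"twist": 0},{"claw": 10,"x": -6,"y": -45.5,"z": 63,"twist": 0},{"claw": 10,"x": -6,"y": -45.5,"z": 63,"twist": 0},{"claw": 10,"x": -6,"y": -45.5,"z": 63,"twist": 0}]'

```text
time: 5.5
tcp_pos: [0.6198, -0.0469, 0.0582]
tcp_rot: [0.091, 3.138, -0.001]
ft_force: [-1.3, 0.2, -1.9]
finger_gap: 0.0255
grip_force: 25.0
```

Run:
```python
from h import *
import pickle
go(.6175,-.0478,.044,86.75); s=arm.state(); print(s['finger_gap'],s['ft_force'])
im,i=snap('wrist'); pickle.dump((im,i,s),open('w3.pkl','wb'))
a=im[100:240,120:360,::-1]
cv2.imwrite('pics/w3.png',cv2.resize(a,None,fx=3,fy=3,interpolation=cv2.INTER_CUBIC))
```

```text
tcp [ 0.6198 -0.0469  0.0582] yaw 86.66 -> shift [ 2.3 -1.  14.2] twist -0.09 t 5.5
0.02550613714199442 [-1.29527016  0.15108602 -1.92791263]
```

View pics/w3.png

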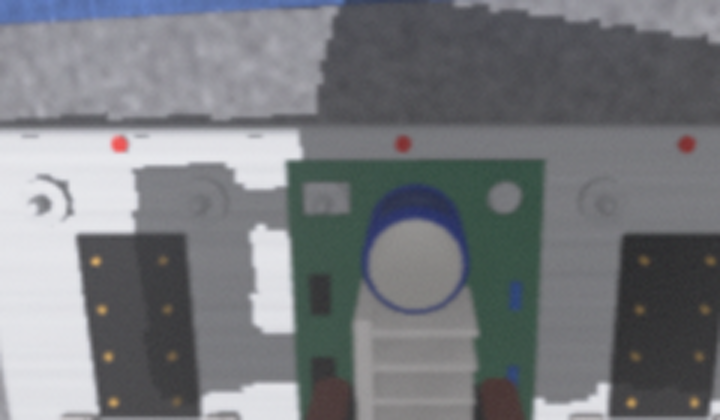

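Dowel tips show at crop (40,204), (205,203) and (605,204). The held board's slot is at (326,198) and its round hole at (505,197).

```bash
cat > rel.py <<'E'
from h import *
import pickle
def rel(f,dow,hol,scale,off,zh):
    im,i,s=pickle.load(open(f,'rb'))
    C=lambda p:(np.array(p,float)/scale+off-.35)
    D=ray(i,C(dow),.025); H=ray(i,C(hol),zh); M=R.from_rotvec(s['tcp_rot']).as_matrix()
    T=lambda P:((P-s['tcp_pos'])@M*1000).round(1).tolist()
    print('dowels in tool',T(D)); print('holes in tool',T(H)); print('dowels world',D.round(4).tolist())
E
python3 - <<'E'
from rel import *
s=pickle.load(open('w3.pkl','rb'))[2]; z=s['tcp_pos'][2]-.018+.003
rel('w3.pkl',[(40,204),(205,203),(605,204)],[(326,198),(505,197)],3,[120,100],z)
E
```

```text
dowels in tool [[40.9, -97.2, 33.2], [41.1, -54.7, 33.1], [40.8, 47.7, 33.1]]
holes in tool [[46.2, -21.6, 14.9], [46.4, 20.0, 14.9]]
dowels world [[0.5734, -0.1416, 0.025], [0.5757, -0.0991, 0.025], [0.582, 0.0031, 0.025]]
```

Run:
```python
from rel import *
im,i,s=pickle.load(open('w3.pkl','rb'))
C=lambda p:(np.array(p,float)/3+[120,100]-.35); M=R.from_rotvec(s['tcp_rot']).as_matrix()
T=lambda P:((P-s['tcp_pos'])@M*1000).round(1).tolist()
for z in (.016,.0185,.021,.025):
    print(z,T(ray(i,C([(40,204),(205,203),(325,203),(605,204)]),z)))
print('red',T(ray(i,C([(120,145),(403,144),(687,145)]),.016)))
a=im[155:180,125:345,::-1]
cv2.imwrite('pics/c3.png',np.vstack([cv2.resize(a[:,k:k+74],None,fx=10,fy=8,interpolation=cv2.INTER_CUBIC) for k in(0,73,146)]))
```

```text
0.016 [[38.9, -101.4, 42.2], [39.1, -57.0, 42.1], [39.1, -25.0, 42.1], [38.8, 49.8, 42.1]]
0.0185 [[39.5, -100.3, 39.7], [39.7, -56.4, 39.6], [39.6, -24.7, 39.6], [39.3, 49.2, 39.6]]
0.021 [[40.0, -99.1, 37.2], [40.2, -55.7, 37.1], [40.2, -24.4, 37.1], [39.9, 48.6, 37.1]]
0.025 [[40.9, -97.2, 33.2], [41.1, -54.7, 33.1], [41.0, -24.0, 33.1], [40.8, 47.7, 33.1]]
red [[54.6, -78.1, 42.1], [54.8, -4.1, 42.1], [54.5, 70.2, 42.1]]
```

View pics/c3.png

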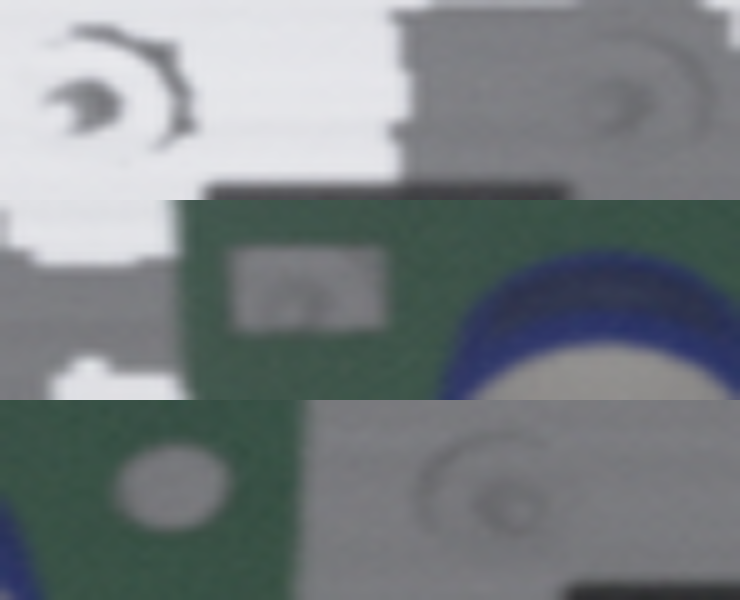

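Call:
step_arm --steps '[{"claw": 10,"x": 2.5,"y": -3.2,"z": 0,"twist": 0},{"claw": 10,"x": 2.5,"y": -3.2,"z": 5,"twist": 0},{"claw": 10,"x": 2.5,"y": -3.2,"z": 10,"twist": 0},{"claw": 10,"x": 2.5,"y": -3.2,"z": 10,"twist": 0},{"claw": 10,"x": 2.5,"y": -3.2,"z": 10,"twist": 0},{"claw": 10,"x": 2.5,"y": -3.2,"z": 10,"twist": 0},{"claw": 10,"x": 2.5,"y": -3.2,"z": 10,"twist": 0}]'

```text
time: 6.13
tcp_pos: [0.6164, -0.05, 0.047]
tcp_rot: [0.092, 3.14, -0.0]
ft_force: [0.5, 0.5, -2.1]
finger_gap: 0.0252
grip_force: 25.0
```

Run:
```python
from h import *
s0={'tcp_pos':0}
import pickle
s3=pickle.load(open('w3.pkl','rb'))[2]
s=arm.state(); M=R.from_rotvec(s['tcp_rot']).as_matrix(); print('moved in tool',((s['tcp_pos']-s3['tcp_pos'])@M*1000).round(2), s['qvel'].round(4)); go(.6175,-.0478,.044,86.75)
```

```text
moved in tool [ 3.24 -3.27 11.23] [ 0.0015 -0.0017 -0.0037 -0.0006  0.0001  0.0002]
tcp [ 0.6164 -0.05    0.047 ] yaw 86.64 -> shift [-1.   2.2  3. ] twist -0.11 t 6.1
```

Call:
step_arm --steps '[{"claw": 10,"x": 0,"y": 0,"z": 1.5,"twist": 0},{"claw": 10,"x": 0,"y": 0,"z": 3,"twist": 0},{"claw": 10,"x": 0,"y": 0,"z": 3.5,"twist": 0},{"claw": 10,"x": 0,"y": 0,"z": 3.5,"twist": 0},{"claw": 10,"x": 0,"y": 0,"z": 3.5,"twist": 0}]'

```text
time: 6.55
tcp_pos: [0.6164, -0.0499, 0.0436]
tcp_rot: [0.092, 3.14, -0.0]
ft_force: [0.2, 0.0, -1.3]
finger_gap: 0.0251
grip_force: 25.0
```

Call:
step_arm --squeeze 6 --steps '[{"claw": 36,"x": 0,"y": 0,"z": 0,"twist": 0},{"claw": 36,"x": 0,"y": 0,"z": 0,"twist": 0},{"claw": 36,"x": 0,"y": 0,"z": 0,"twist": 0},{"claw": 36,"x": 0,"y": 0,"z": 2,"twist": 0},{"claw": 10,"x": 0,"y": 0,"z": 3,"twist": 0},{"claw": 10,"x": 0,"y": 0,"z": 3,"twist": 0},{"claw": 10,"x": 0,"y": 0,"z": 3,"twist": 0},{"claw": 10,"x": 0,"y": 0,"z": 3,"twist": 0},{"claw": 10,"x": 0,"y": 0,"z": 3,"twist": 0}]'

```text
time: 7.3
tcp_pos: [0.616, -0.05, 0.0403]
tcp_rot: [-0.092, -3.14, 0.0]
ft_force: [-0.1, 0.1, -2.3]
finger_gap: 0.0254
grip_force: 6.0
```

```bash
cat > sn.py <<'E'
import sys
from h import *
import pickle
n=sys.argv[1]; u0,v0,u1,v1=map(int,sys.argv[2:6]); k=float(sys.argv[6]); cam=sys.argv[7] if len(sys.argv)>7 else 'wrist'
s=arm.state(); im,i=snap(cam); pickle.dump((im,i,s),open(n+'.pkl','wb'))
cv2.imwrite('pics/'+n+'.png',cv2.resize(im[v0:v1,u0:u1,::-1],None,fx=k,fy=k,interpolation=cv2.INTER_CUBIC))
M=R.from_rotvec(s['tcp_rot']).as_matrix()
print(s['tcp_pos'].round(4),np.degrees(np.arctan2(M[1,1],M[0,1])).round(2),s['finger_gap'].round(4),s['ft_force'].round(1),s['time'])
E
python3 sn.py w4 120 110 360 260 3
```

```text
Traceback (most recent call last):
  File "sn.py", line 8, in <module>
    print(s['tcp_pos'].round(4),np.degrees(np.arctan2(M[1,1],M[0,1])).round(2),s['finger_gap'].round(4),s['ft_force'].round(1),s['time'])
                                                                               ^^^^^^^^^^^^^^^^^^^^^
AttributeError: 'float' object has no attribute 'round'
```

View pics/w4.png

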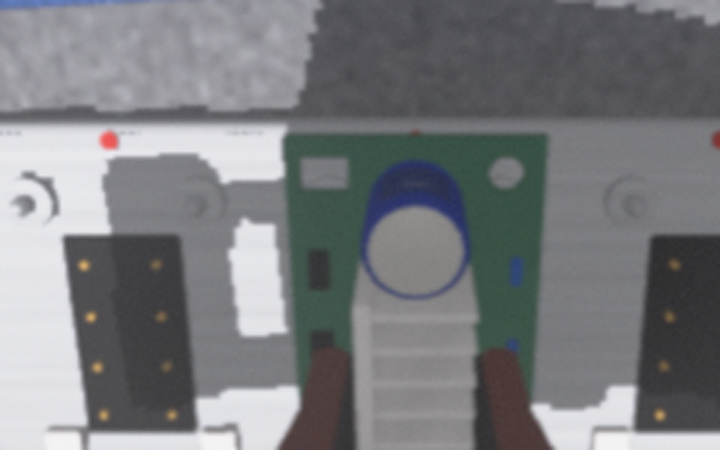

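The board sits on the dowel tips, its hole midpoint (415) in line with the red nest mark (416). Next I slide it under the lip.

Call:
step_arm --steps '[{"claw": 10,"x": -1,"y": 0,"z": 0,"twist": 0},{"claw": 10,"x": -2,"y": 0,"z": 0,"twist": 0},{"claw": 10,"x": -3,"y": 0,"z": 0,"twist": 0},{"claw": 10,"x": -4,"y": 0,"z": 0,"twist": 0},{"claw": 10,"x": -5,"y": 0,"z": 0,"twist": 0},{"claw": 10,"x": -6,"y": 0,"z": 0,"twist": 0},{"claw": 10,"x": -6.5,"y": 0,"z": 0.5,"twist": 0},{"claw": 10,"x": -7,"y": 0,"z": 1,"twist": 0},{"claw": 10,"x": -7.5,"y": 0,"z": 1.5,"twist": 0},{"claw": 10,"x": -8,"y": 0,"z": 2,"twist": 0},{"claw": 10,"x": -8,"y": 0,"z": 2,"twist": 0}]'

```text
time: 8.27
tcp_pos: [0.6243, -0.0504, 0.0385]
tcp_rot: [-0.092, -3.14, 0.0]
ft_force: [0.7, 0.3, -1.0]
finger_gap: 0.0254
grip_force: 6.0
```

```bash
sed -i "s/s\['finger_gap'\].round(4)/round(s['finger_gap'],4)/" sn.py; python3 sn.py w5 120 110 360 260 3
```

```text
[ 0.6243 -0.0504  0.0385] 86.64 0.0254 [ 0.7  0.3 -1. ] 8.2667
```

View pics/w5.png

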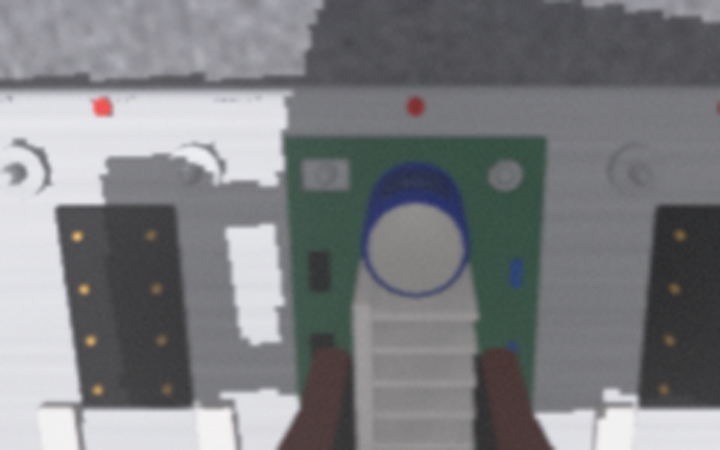

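Both dowels show centred in the holes, at crop (325,175) and (504,175). I press down lightly, release and back off.

Call:
step_arm --steps '[{"claw": 10,"x": 0,"y": 0,"z": 1,"twist": 0},{"claw": 10,"x": -0.7,"y": 0,"z": 2,"twist": 0},{"claw": 10,"x": -0.7,"y": 0,"z": 2,"twist": 0},{"claw": 10,"x": 0,"y": 0,"z": 2,"twist": 0},{"claw": 10,"x": 0,"y": 0,"z": 2,"twist": 0}]'

```text
time: 8.73
tcp_pos: [0.6248, -0.0505, 0.0367]
tcp_rot: [0.092, 3.139, -0.0]
ft_force: [-0.9, 0.2, 1.8]
finger_gap: 0.0258
grip_force: 6.0
```

Call:
step_arm --squeeze 20 --steps '[{"claw": 48,"x": 0,"y": 0,"z": 0,"twist": 0},{"claw": 48,"x": 0,"y": 0,"z": 0,"twist": 0},{"claw": 48,"x": 0,"y": 0,"z": 0,"twist": 0},{"claw": 48,"x": 0,"y": 0,"z": 0,"twist": 0},{"claw": 48,"x": 0,"y": 0,"z": -20,"twist": 0},{"claw": 48,"x": 0,"y": 0,"z": -50,"twist": 0},{"claw": 60,"x": 0,"y": 0,"z": -90,"twist": 0},{"claw": 60,"x": 40,"y": -30,"z": -110,"twist": -4},{"claw": 60,"x": 80,"y": -60,"z": -110,"twist": -8},{"claw": 60,"x": 120,"y": -90,"z": -110,"twist": -11.5},{"claw": 60,"x": 120,"y": -90,"z": -110,"twist": -11.5},{"claw": 60,"x": 120,"y": -90,"z": -110,"twist": -11.5}]'

```text
time: 9.73
tcp_pos: [0.4941, -0.1347, 0.1465]
tcp_rot: [0.219, -3.13, -0.0]
ft_force: [-0.6, -0.7, -0.0]
finger_gap: 0.0601
grip_force: 0.0
```

```bash
python3 sn.py w6 60 0 500 300 1.8
python3 - <<'E'
from wm import *
import pickle
im,i,s=pickle.load(open('w6.pkl','rb')); print('on mat z:'); boards(im,i,(0,0,512,300))
print('in jig z:'); boards(im,i,(0,0,512,300),z=.0225)
E
```

```text
[ 0.4941 -0.1347  0.1465] 98.02 0.0601 [-0.6 -0.7 -0. ] 9.7333
on mat z:
board c [ 0.6188 -0.0645] LxW 0.0744 0.022 yaw -3.43 px (284, 253, 24, 47)
board c [ 0.4219 -0.2376] LxW 0.0986 0.06 yaw 8.68 px (144, 58, 62, 95)
in jig z:
board c [ 0.6069 -0.0693] LxW 0.0702 0.0207 yaw -3.43 px (284, 253, 24, 47)
board c [ 0.4212 -0.2324] LxW 0.0929 0.0566 yaw 8.68 px (144, 58, 62, 95)
```

View pics/w6.png

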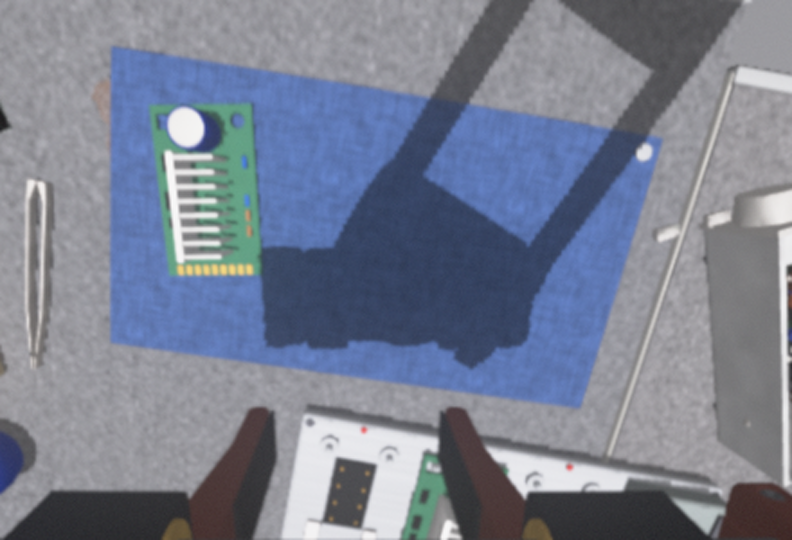

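Board B is unmoved at the mat's left; board A lies in the jig. Going for board B.

Run:
```python
from h import *
go(.4257,-.2368,.02,98.5)
```

```text
tcp [ 0.497  -0.1341  0.1467] yaw 97.96 -> shift [ 84.7 -91.8 126.8] twist -0.54 t 9.8
```

Call:
step_arm --steps '[{"claw": 60,"x": 28,"y": -30,"z": 0,"twist": -0.5},{"claw": 60,"x": 56,"y": -60,"z": 20,"twist": -0.5},{"claw": 60,"x": 84.7,"y": -91.8,"z": 45,"twist": -0.5},{"claw": 60,"x": 84.7,"y": -91.8,"z": 75,"twist": -0.5},{"claw": 60,"x": 84.7,"y": -91.8,"z": 75,"twist": -0.5},{"claw": 60,"x": 84.7,"y": -91.8,"z": 75,"twist": -0.5},{"claw": 60,"x": 84.7,"y": -91.8,"z": 75,"twist": -0.5},{"claw": 60,"x": 84.7,"y": -91.8,"z": 75,"twist": -0.5}]'

```text
time: 10.45
tcp_pos: [0.4304, -0.236, 0.0729]
tcp_rot: [-0.239, 3.13, -0.002]
ft_force: [0.2, -0.2, 0.6]
finger_gap: 0.0602
grip_force: 0.0
```

Run:
```python
from wm import *
im,i=snap('wrist'); boards(im,i,(0,0,512,300))
go(.4257,-.2368,.02,98.5)
```

```text
board c [ 0.4212 -0.2382] LxW 0.0998 0.0593 yaw 8.71 px (225, 138, 68, 104)
tcp [ 0.4304 -0.236   0.073 ] yaw 98.73 -> shift [ 4.9 -0.  53. ] twist 0.23 t 10.5
```

Call:
step_arm --squeeze 20 --steps '[{"claw": 60,"x": 4,"y": -0.6,"z": 20,"twist": 0},{"claw": 60,"x": 4,"y": -0.6,"z": 40,"twist": 0},{"claw": 60,"x": 4,"y": -0.6,"z": 52,"twist": 0},{"claw": 60,"x": 4,"y": -0.6,"z": 52.5,"twist": 0},{"claw": 10,"x": 4,"y": -0.6,"z": 52.5,"twist": 0},{"claw": 10,"x": 4,"y": -0.6,"z": 52.5,"twist": 0},{"claw": 10,"x": 4,"y": -0.6,"z": 52.5,"twist": 0},{"claw": 10,"x": 4,"y": -0.6,"z": 52.5,"twist": 0},{"claw": 10,"x": 4,"y": -0.6,"z": 52.5,"twist": 0},{"claw": 10,"x": 4,"y": -0.6,"z": 52.5,"twist": 0},{"claw": 10,"x": 4,"y": -0.6,"z": 52.5,"twist": 0}]'

```text
time: 11.42
tcp_pos: [0.4248, -0.2376, 0.0195]
tcp_rot: [-0.236, 3.132, -0.001]
ft_force: [-0.0, 0.1, 6.3]
finger_gap: 0.0254
grip_force: 20.0
```

Run:
```python
from h import *
s=arm.state();print(s['grip_force'],s['finger_gap'])
go(.6206-.0085,-.1239,.10,86.64)
```

```text
20.000999718904495 0.025408730188100928
tcp [ 0.4248 -0.2376  0.0195] yaw 98.64 -> shift [-202.3   84.2  -80.4] twist 12.0 t 11.4
```

Call:
step_arm --squeeze 25 --steps '[{"claw": 10,"x": 0,"y": 0,"z": -20,"twist": 0},{"claw": 10,"x": 0,"y": 0,"z": -50,"twist": 0},{"claw": 10,"x": 0,"y": 0,"z": -80,"twist": 0},{"claw": 10,"x": -30,"y": 15,"z": -80,"twist": 3},{"claw": 10,"x": -65,"y": 30,"z": -80,"twist": 6},{"claw": 10,"x": -100,"y": 45,"z": -80,"twist": 9},{"claw": 10,"x": -140,"y": 60,"z": -80,"twist": 12},{"claw": 10,"x": -175,"y": 75,"z": -80,"twist": 12},{"claw": 10,"x": -202,"y": 84,"z": -80,"twist": 12},{"claw": 10,"x": -202,"y": 84,"z": -80,"twist": 12},{"claw": 10,"x": -202,"y": 84,"z": -80,"twist": 12},{"claw": 10,"x": -202,"y": 84,"z": -80,"twist": 12}]'

```text
time: 12.42
tcp_pos: [0.6101, -0.1238, 0.0982]
tcp_rot: [-0.091, -3.138, -0.0]
ft_force: [-0.8, -0.2, -1.3]
finger_gap: 0.0256
grip_force: 25.0
```

```bash
cat > al.py <<'E'
# red nest marks, and the light openings (holes) in the green board, in tool axes (mm)
from h import *
s=arm.state(); im,i=snap('wrist'); hsv=cv2.cvtColor(im,cv2.COLOR_RGB2HSV); M=R.from_rotvec(s['tcp_rot']).as_matrix()
T=lambda P:((P-s['tcp_pos'])@M*1000).round(1)
m=cv2.inRange(hsv,(0,120,60),(6,255,255))|cv2.inRange(hsv,(172,120,60),(180,255,255)); m[230:]=0
n,_,st,c=cv2.connectedComponentsWithStats(m)
print('red',[(T(ray(i,[c[k]],.016))[0].tolist(),int(st[k,4])) for k in range(1,n) if 3<st[k,4]<60])
def holes(zt,u0=200,u1=310):
    g=cv2.inRange(hsv,(45,70,15),(90,255,255)); cs,h=cv2.findContours(g,cv2.RETR_CCOMP,cv2.CHAIN_APPROX_NONE)
    for k,cc in enumerate(cs):
        if h[0][k][3]>=0 and 25<cv2.contourArea(cc)<400:
            mm=cv2.moments(cc); p=(mm['m10']/mm['m00'],mm['m01']/mm['m00'])
            if u0<p[0]<u1: print('hole',T(ray(i,[p],zt))[0],'area',cv2.contourArea(cc),np.round(p,1))
holes(s['tcp_pos'][2]-.0145)
print('tcp',s['tcp_pos'].round(4),'yaw',np.degrees(np.arctan2(M[1,1],M[0,1])).round(2),'gap',round(s['finger_gap'],4),'ft',s['ft_force'].round(1),'t',round(s['time'],1))
E
python3 al.py; python3 -c "
from h import *
go(.6106,-.1239,.05,86.64)"
```

```text
red [([49.3, -0.9, 82.4], 7), ([49.6, 73.4, 82.4], 7), ([49.1, 147.1, 82.4], 7)]
hole [ 2.5 37.7 14.5] area 36.5 [309.8 223.3]
hole [20.8 23.4 14.6] area 70.5 [291.6 200.2]
hole [45.  20.2 14.6] area 158.0 [288.2 167.4]
tcp [ 0.6101 -0.1238  0.0982] yaw 86.67 gap 0.0256 ft [-0.8 -0.2 -1.3] t 12.4
tcp [ 0.6098 -0.1241  0.0983] yaw 86.62 -> shift [-1.   0.3 48.3] twist -0.02 t 12.5
```

Call:
step_arm --steps '[{"claw": 10,"x": -0.5,"y": -0.3,"z": 25,"twist": 0},{"claw": 10,"x": -0.5,"y": -0.3,"z": 42,"twist": 0},{"claw": 10,"x": -0.5,"y": -0.3,"z": 50,"twist": 0},{"claw": 10,"x": -0.5,"y": -0.3,"z": 52,"twist": 0},{"claw": 10,"x": -0.5,"y": -0.3,"z": 53.5,"twist": 0},{"claw": 10,"x": -0.5,"y": -0.3,"z": 54.5,"twist": 0},{"claw": 10,"x": -0.5,"y": -0.3,"z": 54.5,"twist": 0},{"claw": 10,"x": -0.5,"y": -0.3,"z": 54.5,"twist": 0}]'

```text
time: 13.13
tcp_pos: [0.6126, -0.1245, 0.0454]
tcp_rot: [0.092, 3.139, -0.001]
ft_force: [0.2, -0.5, -1.4]
finger_gap: 0.0252
grip_force: 25.0
```

```bash
python3 al.py
```

```text
red [([52.6, -0.2, 29.3], 9), ([52.1, 73.9, 29.3], 16), ([52.1, 148.2, 29.2], 16)]
hole [20.7 23.4 14.5] area 69.5 [291.6 200.3]
hole [45.  20.  14.4] area 155.0 [288.  167.4]
tcp [ 0.6126 -0.1245  0.0454] yaw 86.64 gap 0.0252 ft [ 0.2 -0.5 -1.4] t 13.1
```

Call:
step_arm --steps '[{"claw": 10,"x": 2.5,"y": 0.6,"z": 0,"twist": 0},{"claw": 10,"x": 2.5,"y": 0.6,"z": 0,"twist": 0},{"claw": 10,"x": 2.5,"y": 0.6,"z": 1,"twist": 0},{"claw": 10,"x": 2.5,"y": 0.6,"z": 2,"twist": 0},{"claw": 10,"x": 2.5,"y": 0.6,"z": 2,"twist": 0},{"claw": 10,"x": 2.5,"y": 0.6,"z": 2,"twist": 0}]'

```text
time: 13.68
tcp_pos: [0.6099, -0.1235, 0.0427]
tcp_rot: [0.092, 3.14, -0.0]
ft_force: [0.4, -0.2, 0.7]
finger_gap: 0.0246
grip_force: 25.0
```

```bash
python3 al.py
```

```text
red [([49.2, 73.2, 26.6], 16), ([49.2, 147.5, 26.6], 16)]
hole [20.8 23.4 14.5] area 74.0 [291.6 200.1]
hole [45.1 20.2 14.5] area 158.5 [288.3 167.3]
tcp [ 0.6099 -0.1235  0.0427] yaw 86.64 gap 0.0246 ft [ 0.4 -0.2  0.7] t 13.7
```

Call:
step_arm --squeeze 6 --steps '[{"claw": 36,"x": 0,"y": 0,"z": 0,"twist": 0},{"claw": 36,"x": 0,"y": 0,"z": 0,"twist": 0},{"claw": 36,"x": 0,"y": 0,"z": 0,"twist": 0},{"claw": 36,"x": 0,"y": 0,"z": 1.5,"twist": 0},{"claw": 10,"x": 0,"y": 0,"z": 2.5,"twist": 0},{"claw": 10,"x": 0,"y": 0,"z": 2.5,"twist": 0},{"claw": 10,"x": 0,"y": 0,"z": 2.5,"twist": 0},{"claw": 10,"x": 0,"y": 0,"z": 2.5,"twist": 0},{"claw": 10,"x": 0,"y": 0,"z": 2.5,"twist": 0}]'

```text
time: 14.48
tcp_pos: [0.6094, -0.1234, 0.0398]
tcp_rot: [-0.092, -3.14, -0.0]
ft_force: [-0.0, -0.9, -2.4]
finger_gap: 0.0254
grip_force: 6.0
```

Call:
step_arm --steps '[{"claw": 10,"x": -1,"y": 0,"z": 0,"twist": 0},{"claw": 10,"x": -2,"y": 0,"z": 0,"twist": 0},{"claw": 10,"x": -3,"y": 0,"z": 0,"twist": 0},{"claw": 10,"x": -4,"y": 0,"z": 0,"twist": 0},{"claw": 10,"x": -5,"y": 0,"z": 0,"twist": 0},{"claw": 10,"x": -6,"y": 0,"z": 0,"twist": 0},{"claw": 10,"x": -7,"y": 0,"z": 0.5,"twist": 0},{"claw": 10,"x": -7.8,"y": 0,"z": 1,"twist": 0},{"claw": 10,"x": -8.5,"y": 0,"z": 1.5,"twist": 0},{"claw": 10,"x": -9,"y": 0,"z": 2,"twist": 0},{"claw": 10,"x": -9,"y": 0,"z": 2,"twist": 0}]'

```text
time: 15.4
tcp_pos: [0.6187, -0.1241, 0.038]
tcp_rot: [0.092, 3.14, -0.0]
ft_force: [1.5, -0.2, -0.6]
finger_gap: 0.0256
grip_force: 6.0
```

```bash
python3 al.py
```

```text
red [([58.1, -1.2, 22.0], 17), ([58.0, 73.1, 22.0], 18), ([58.1, 147.5, 22.0], 18)]
hole [18.8 23.4 14.5] area 71.5 [291.5 202.8]
hole [43.3 20.2 14.5] area 160.5 [288.3 169.9]
tcp [ 0.6187 -0.1241  0.038 ] yaw 86.64 gap 0.0256 ft [ 1.5 -0.2 -0.6] t 15.4
```

Call:
step_arm --steps '[{"claw": 10,"x": 0,"y": 0,"z": 1,"twist": 0},{"claw": 10,"x": -0.7,"y": 0,"z": 2,"twist": 0},{"claw": 10,"x": -0.7,"y": 0,"z": 2,"twist": 0},{"claw": 10,"x": 0,"y": 0,"z": 2,"twist": 0},{"claw": 10,"x": 0,"y": 0,"z": 2,"twist": 0}]'

```text
time: 15.87
tcp_pos: [0.619, -0.1241, 0.0361]
tcp_rot: [0.092, 3.139, -0.0]
ft_force: [0.3, 0.0, 1.4]
finger_gap: 0.0259
grip_force: 6.0
```

Call:
step_arm --squeeze 20 --steps '[{"claw": 48,"x": 0,"y": 0,"z": 0,"twist": 0},{"claw": 48,"x": 0,"y": 0,"z": 0,"twist": 0},{"claw": 48,"x": 0,"y": 0,"z": 0,"twist": 0},{"claw": 48,"x": 0,"y": 0,"z": 0,"twist": 0},{"claw": 48,"x": 0,"y": 0,"z": -20,"twist": 0},{"claw": 48,"x": 0,"y": 0,"z": -40,"twist": 0},{"claw": 48,"x": 0,"y": 20,"z": -40,"twist": 0},{"claw": 48,"x": 0,"y": 37,"z": -40,"twist": 0},{"claw": 48,"x": 0,"y": 37,"z": -40,"twist": 0},{"claw": 48,"x": 0,"y": 37,"z": -40,"twist": 0},{"claw": 48,"x": 0,"y": 37,"z": -40,"twist": 0},{"claw": 48,"x": 0,"y": 37,"z": -40,"twist": 0}]'

```text
time: 16.87
tcp_pos: [0.6206, -0.0878, 0.0757]
tcp_rot: [-0.093, -3.14, 0.001]
ft_force: [0.1, -0.1, 0.1]
finger_gap: 0.0482
grip_force: 0.0
```

```bash
python3 sn.py w7 160 100 420 290 3
```

```text
[ 0.6206 -0.0878  0.0757] 86.62 0.0482 [ 0.1 -0.1  0.1] 16.8667
```

View pics/w7.png

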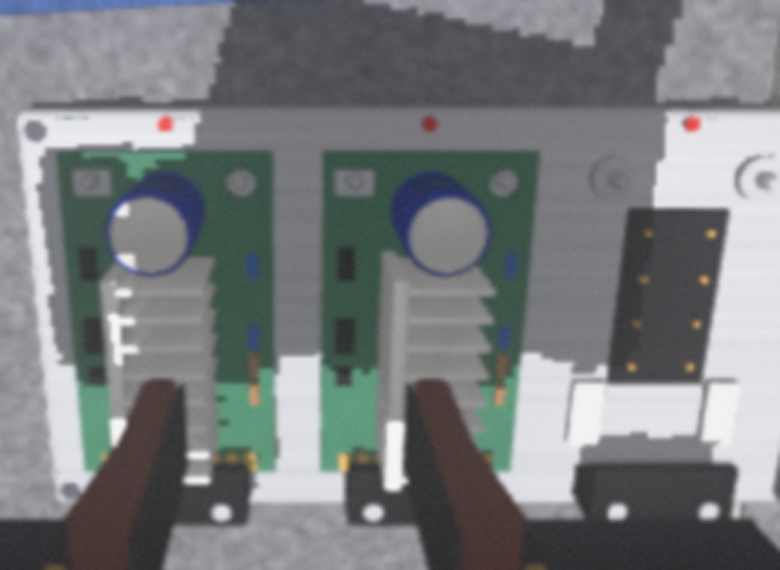

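Both boards are seated: all four dowels show centred in the holes at crop (92,182), (240,182), (355,182) and (503,182). Now the hood.

Call:
step_arm --steps '[{"claw": 20,"x": 0,"y": 0,"z": -40,"twist": 0},{"claw": 0,"x": 0,"y": 30,"z": -64,"twist": 0},{"claw": 0,"x": 0,"y": 70,"z": -64,"twist": 0},{"claw": 0,"x": 0,"y": 110,"z": -64,"twist": 0},{"claw": 0,"x": 0,"y": 150,"z": -64,"twist": 0},{"claw": 0,"x": -28,"y": 189,"z": -64,"twist": 0},{"claw": 0,"x": -28,"y": 189,"z": -64,"twist": 0},{"claw": 0,"x": -28,"y": 189,"z": -64,"twist": 0},{"claw": 0,"x": -28,"y": 189,"z": -64,"twist": 0},{"claw": 0,"x": -28,"y": 189,"z": -64,"twist": 0}]'

```text
time: 17.75
tcp_pos: [0.659, 0.0983, 0.1395]
tcp_rot: [-0.094, -3.139, 0.001]
ft_force: [-0.7, -0.1, -0.1]
finger_gap: 0.0006
grip_force: 0.0
```

```bash
python3 sn.py w8 100 110 420 290 2.4; python3 -c "
from h import *
go(.6603,.1006,.14,86.7)"
```

```text
[0.659  0.0983 0.1395] 86.58 0.0006 [-0.7 -0.1 -0.1] 17.75
tcp [0.6589 0.0981 0.1396] yaw 86.54 -> shift [-1.2  2.6 -0.4] twist -0.16 t 17.8
```

View pics/w8.png

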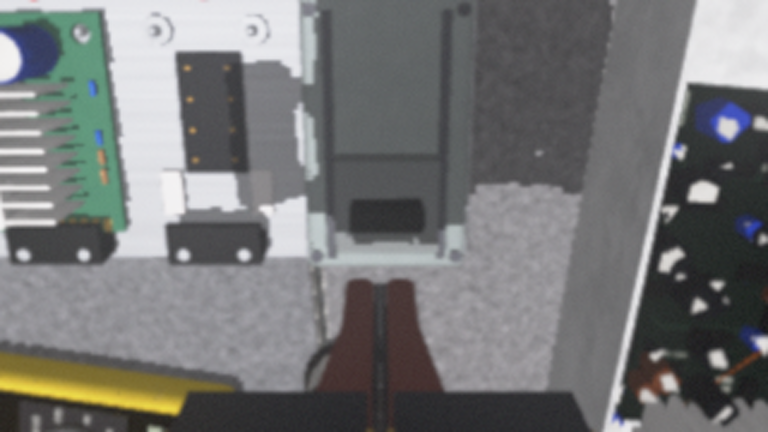

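Hood grip at crop (387,216), closed fingers beside it at (380,290). The chassis stands to the right, well clear.

Run:
```python
from h import *
import pickle
im,i,s=pickle.load(open('w8.pkl','rb')); M=R.from_rotvec(s['tcp_rot']).as_matrix()
C=lambda p:(np.array(p,float)/2.4+[100,110]-.3)
pt=C([(350,216),(425,216),(387,200),(387,233),(387,216)])
for z in(.062,.071): P=ray(i,pt,z); print(z,P.round(4).tolist(),((P-s['tcp_pos'])@M*1000)[:,:2].round(1).tolist())
```

```text
0.062 [[0.6587, 0.0852, 0.062], [0.6605, 0.1154, 0.062], [0.6528, 0.1005, 0.062], [0.6669, 0.0997, 0.062], [0.6596, 0.1001, 0.062]] [[-0.6, -13.0], [-0.6, 17.3], [6.2, 1.9], [-8.0, 2.0], [-0.6, 1.9]]
0.071 [[0.6556, 0.0858, 0.071], [0.6574, 0.115, 0.071], [0.65, 0.1006, 0.071], [0.6635, 0.0998, 0.071], [0.6565, 0.1002, 0.071]] [[2.5, -12.6], [2.5, 16.6], [9.0, 1.8], [-4.6, 1.9], [2.5, 1.8]]
```

Call:
step_arm --steps '[{"claw": 0,"x": -22,"y": 2.3,"z": 0,"twist": 0},{"claw": 0,"x": -22,"y": 2.3,"z": 30,"twist": 0},{"claw": 0,"x": -22,"y": 2.3,"z": 60,"twist": 0},{"claw": 0,"x": -22,"y": 2.3,"z": 71,"twist": 0},{"claw": 0,"x": -22,"y": 2.3,"z": 71,"twist": 0},{"claw": 0,"x": -22,"y": 2.3,"z": 71,"twist": 0},{"claw": 0,"x": -22,"y": 2.3,"z": 71,"twist": 0}]'

```text
time: 18.38
tcp_pos: [0.6828, 0.1004, 0.0706]
tcp_rot: [0.093, 3.138, 0.0]
ft_force: [-0.2, -0.2, 0.3]
finger_gap: 0.0006
grip_force: 0.0
```

Call:
step_arm --steps '[{"claw": 0,"x": 5,"y": 0,"z": 0,"twist": 0},{"claw": 0,"x": 10,"y": 0,"z": 0,"twist": 0},{"claw": 0,"x": 16,"y": 0,"z": 0,"twist": 0},{"claw": 0,"x": 22,"y": 0,"z": 0,"twist": 0},{"claw": 0,"x": 28,"y": 0,"z": 0,"twist": 0},{"claw": 0,"x": 34,"y": 0,"z": 0,"twist": 0},{"claw": 0,"x": 40,"y": 0,"z": 0,"twist": 0},{"claw": 0,"x": 46,"y": 0,"z": 0,"twist": 0},{"claw": 0,"x": 51,"y": 0,"z": 0,"twist": 0},{"claw": 0,"x": 55,"y": 0,"z": 0,"twist": 0},{"claw": 0,"x": 57,"y": 0,"z": 0,"twist": 0},{"claw": 0,"x": 58,"y": 0,"z": 0,"twist": 0}]'

```text
time: 19.38
tcp_pos: [0.6236, 0.1044, 0.069]
tcp_rot: [-0.092, -3.14, 0.0]
ft_force: [-0.2, 0.5, -0.2]
finger_gap: 0.0004
grip_force: 0.0
```

Call:
step_arm --steps '[{"claw": 0,"x": 2,"y": 0,"z": 0,"twist": 0},{"claw": 0,"x": 4,"y": 0,"z": 0,"twist": 0},{"claw": 0,"x": 5,"y": 0,"z": 0,"twist": 0}]'

```text
time: 19.63
tcp_pos: [0.6189, 0.1046, 0.069]
tcp_rot: [-0.092, -3.14, 0.0]
ft_force: [1.3, -0.5, -0.0]
finger_gap: 0.0006
grip_force: 0.0
```

Call:
step_arm --steps '[{"claw": 0,"x": 0.5,"y": 0,"z": 0,"twist": 0},{"claw": 0,"x": 1,"y": 0,"z": 0,"twist": 0}]'

```text
time: 19.8
tcp_pos: [0.618, 0.1047, 0.069]
tcp_rot: [0.092, 3.14, -0.0]
ft_force: [0.2, -0.2, 0.5]
finger_gap: 0.0
grip_force: 0.0
```

Call:
step_arm --steps '[{"claw": 0,"x": 1,"y": 0,"z": 0,"twist": 0},{"claw": 0,"x": 2,"y": 0,"z": 0,"twist": 0},{"claw": 0,"x": 2,"y": 0,"z": 0,"twist": 0}]'

```text
time: 20.05
tcp_pos: [0.6158, 0.1048, 0.069]
tcp_rot: [-0.092, -3.14, 0.0]
ft_force: [0.7, -0.3, -0.5]
finger_gap: 0.0004
grip_force: 0.0
```

Run:
```python
from h import *
s=arm.state(); print(s['ft_force'])
im,i=snap('top'); P=proj(i,[[.6603,.1006,.071],[.6044,.1038,.071],[.6603,.1006,.046]]);print(P.round(1))
hsv=cv2.cvtColor(im,cv2.COLOR_RGB2HSV); m=cv2.inRange(hsv,(0,0,0),(180,255,60)); print(m[140:200:2,135:175:2]//255)
```

```text
[ 0.70669504 -0.32288132 -0.52589533]
[[149.8 150.9]
 [148.3 171.5]
 [151.6 152.9]]
[[0 0 1 1 1 0 0 0 0 0 0 0 0 0 0 0 0 0 0 0]
 [0 0 1 1 1 0 0 0 0 0 0 0 0 0 0 0 0 0 0 0]
 [1 0 1 1 1 1 0 0 0 0 0 0 0 0 0 0 0 0 0 0]
 [0 1 1 0 1 0 0 0 0 0 0 0 0 0 0 0 0 0 0 0]
 [1 0 1 1 1 0 0 0 0 0 0 0 0 0 0 0 0 0 0 0]
 [1 1 0 1 1 0 0 0 1 1 0 0 0 0 0 0 0 0 0 0]
 [1 0 1 1 1 0 0 0 1 0 0 0 0 0 0 0 0 0 0 0]
 [1 1 1 0 0 0 1 0 1 1 0 0 0 0 0 0 0 0 0 0]
 [1 1 1 1 0 0 1 0 1 1 0 0 0 0 0 0 0 0 0 0]
 [1 1 0 0 0 0 1 0 0 1 1 0 0 0 0 0 0 0 0 0]
 [1 1 1 0 0 1 1 0 1 1 0 0 0 0 0 0 0 0 0 0]
 [0 1 1 0 1 1 0 0 1 1 0 0 0 0 0 0 0 0 0 0]
 [1 1 1 1 1 0 0 0 0 1 0 0 0 0 0 0 0 0 0 0]
 [1 1 1 1 0 0 0 0 0 1 1 0 0 0 0 0 0 0 0 0]
 [1 1 1 1 1 1 1 1 1 1 0 0 0 0 0 0 0 0 0 0]
 [1 1 1 1 1 1 1 0 0 0 0 0 0 0 0 0 0 0 0 0]
 [1 1 1 1 1 1 1 1 0 0 0 0 0 0 0 0 0 0 0 1]
 [1 0 0 0 1 0 0 0 0 0 0 0 0 0 0 0 0 0 0 0]
 [1 1 0 0 0 0 0 0 0 0 0 0 0 0 0 0 0 0 0 0]
 [1 1 0 0 0 0 0 0 0 0 0 0 0 0 0 0 0 0 0 0]
 [1 1 0 0 0 0 0 0 0 0 0 0 0 0 0 0 0 0 0 0]
 [1 1 0 0 0 0 0 0 0 0 0 0 0 0 0 0 0 0 0 0]
 [0 1 0 0 0 0 0 0 0 0 0 0 0 0 0 0 0 0 0 0]
 [1 1 0 0 0 0 0 0 0 0 0 0 0 0 0 0 0 0 0 0]
 [0 0 0 0 0 0 0 0 0 0 0 0 0 0 0 0 0 0 0 0]
 [1 0 0 0 0 0 0 0 0 0 0 0 0 0 0 0 0 0 0 0]
 [1 0 0 0 0 0 0 0 0 0 0 0 0 0 0 0 0 0 0 0]
 [1 0 0 0 0 0 0 0 0 0 0 0 0 0 0 0 0 0 0 0]
 [1 0 0 0 0 0 0 0 0 0 0 0 0 0 0 0 0 0 0 0]
 [1 0 0 0 0 0 0 0 0 0 0 0 0 0 0 0 0 0 0 0]]
```

```bash
cat > hood.py <<'E'
from h import *
s=arm.state(); im,i=snap('wrist'); hsv=cv2.cvtColor(im,cv2.COLOR_RGB2HSV); M=R.from_rotvec(s['tcp_rot']).as_matrix()
g=np.array([.6603,.1006,.071]); o=np.array([.6044,.1038,.071]); print('px closed/open',proj(i,[g,o]).round(0).tolist())
m=cv2.inRange(hsv,(0,0,0),(180,255,42)); m[300:]=0
n,_,st,c=cv2.connectedComponentsWithStats(m)
for k in range(1,n):
    if st[k,4]>80:
        x,y,w,h=st[k,:4]; P=ray(i,[(x,y+h/2),(x+w,y+h/2),(x+w/2,y),(x+w/2,y+h)],.071)
        print(st[k].tolist(),'y',P[:2,1].round(4),'x',P[2:,0].round(4))
g=cv2.inRange(hsv,(40,100,60),(90,255,255)); n,_,st,c=cv2.connectedComponentsWithStats(g)
print('green',[(st[k].tolist(),ray(i,[c[k]],.046)[0].round(4).tolist()) for k in range(1,n) if st[k,4]>150])
print(s['tcp_pos'].round(4),s['ft_force'].round(1))
E
python3 hood.py
```

```text
px closed/open [[257.0, 291.0], [257.0, 221.0]]
[473, 230, 39, 51, 685] y [0.2569 0.2858] x [0.6209 0.6633]
[406, 238, 76, 62, 1693] y [0.2095 0.2659] x [0.6249 0.6779]
[266, 289, 31, 11, 131] y [0.107  0.1301] x [0.6599 0.6697]
green []
[0.6159 0.1048 0.069 ] [1.4 0.  0.4]
```

Run:
```python
from h import *
im,i=snap('wrist')
for v in range(150,300,4): print(v,' '.join('%3d/%3d/%3d'%tuple(im[v,u]) for u in range(215,305,8)))
```

```text
150 152/149/153 108/108/109  81/ 81/ 83  82/ 81/ 83  78/ 77/ 79  78/ 76/ 78  83/ 82/ 84  87/ 87/ 88  84/ 84/ 86  84/ 83/ 85  80/ 78/ 79  80/ 79/ 81
154  87/ 87/ 90  92/ 90/ 93  86/ 84/ 88  83/ 83/ 86  86/ 87/ 89  86/ 85/ 86  81/ 81/ 85  85/ 84/ 85  84/ 84/ 86  85/ 84/ 87  84/ 84/ 85  79/ 78/ 80
158 132/133/137 117/117/120 117/117/120 116/117/120 114/115/118 115/115/118 114/116/118 116/117/120 114/114/117 114/115/118 114/115/118  93/ 93/ 96
162 103/105/107  97/ 99/ 99  93/ 93/ 96  95/ 97/ 97  96/ 97/ 98  92/ 94/ 95  91/ 92/ 95  94/ 95/ 97  92/ 94/ 94  92/ 94/ 97  78/ 79/ 82  96/ 96/ 99
166  94/ 98/ 98  92/ 94/ 96  89/ 93/ 93  88/ 92/ 93  88/ 91/ 93  88/ 92/ 92  87/ 90/ 91  87/ 90/ 93  85/ 88/ 88  87/ 90/ 91  85/ 88/ 88  97/ 96/ 98
170  83/ 85/ 86  98/101/102  95/ 98/ 99  97/ 99/101  95/ 97/ 98  96/ 99/ 99  97/100/102  93/ 97/ 98  95/ 97/ 97  93/ 97/ 97  86/ 88/ 89  86/ 86/ 88
174  69/ 68/ 72  81/ 84/ 86  96/100/100  97/101/102  94/ 98/ 99  94/ 97/ 96  93/ 96/ 96  95/ 98/ 99  92/ 95/ 96  77/ 78/ 80  65/ 64/ 68  84/ 83/ 85
178  93/ 97/ 97  72/ 73/ 76  95/ 97/ 99  94/ 97/ 98  95/ 99/100 
[... 3823 characters left out ...]
  47/ 48/ 51  45/ 46/ 48  51/ 47/ 49  56/ 45/ 46  43/ 43/ 45  44/ 44/ 46  42/ 41/ 44  45/ 43/ 48  45/ 44/ 47
286  52/ 52/ 55  48/ 48/ 50  49/ 49/ 52  44/ 44/ 45  44/ 44/ 45  50/ 44/ 45  54/ 44/ 42  38/ 40/ 42  41/ 42/ 44  42/ 42/ 45  43/ 44/ 46  46/ 46/ 47
290  45/ 48/ 51  49/ 49/ 51  46/ 48/ 50  42/ 43/ 46  41/ 43/ 46  76/ 65/ 46  82/ 70/ 50  39/ 40/ 42  40/ 41/ 44  43/ 43/ 46  41/ 43/ 44  44/ 45/ 45
294  48/ 48/ 51  45/ 47/ 49  44/ 44/ 47  41/ 41/ 44  44/ 44/ 47  82/ 70/ 52  89/ 76/ 52  38/ 40/ 44  38/ 37/ 41  39/ 40/ 42  40/ 41/ 44  39/ 43/ 46
298  47/ 46/ 49  44/ 44/ 48  41/ 42/ 45  40/ 40/ 44  42/ 41/ 42  86/ 74/ 52  98/ 82/ 53  38/ 39/ 41  40/ 41/ 43  38/ 37/ 41  36/ 36/ 40  41/ 39/ 43
```

```bash
python3 - <<'E'
from h import *
im,i=snap('wrist')
for z in (.036,.053): print(z,ray(i,[(235,160),(235,168),(235,248),(235,274)],z).round(4).tolist())
print(proj(i,[[.6403,.1017,.053],[.5844,.1049,.053],[.5844,.1049,.036],[.6243,.1026,.053],[.6603,.1006,.046],[.6158,.1048,.058]]).round(0).tolist())
E
python3 sn.py w9 150 130 400 310 3
```

```text
0.036 [[0.5683, 0.0892, 0.036], [0.5745, 0.0887, 0.036], [0.6432, 0.0828, 0.036], [0.6688, 0.0806, 0.036]]
0.053 [[0.5652, 0.0908, 0.053], [0.5708, 0.0903, 0.053], [0.6338, 0.085, 0.053], [0.6573, 0.0829, 0.053]]
[[257.0, 254.0], [257.0, 185.0], [257.0, 179.0], [257.0, 236.0], [257.0, 271.0], [259.0, 228.0]]
[0.6161 0.1048 0.069 ] 86.64 0.0007 [ 0.1 -0.5 -0. ] 20.25
```

View pics/w9.png

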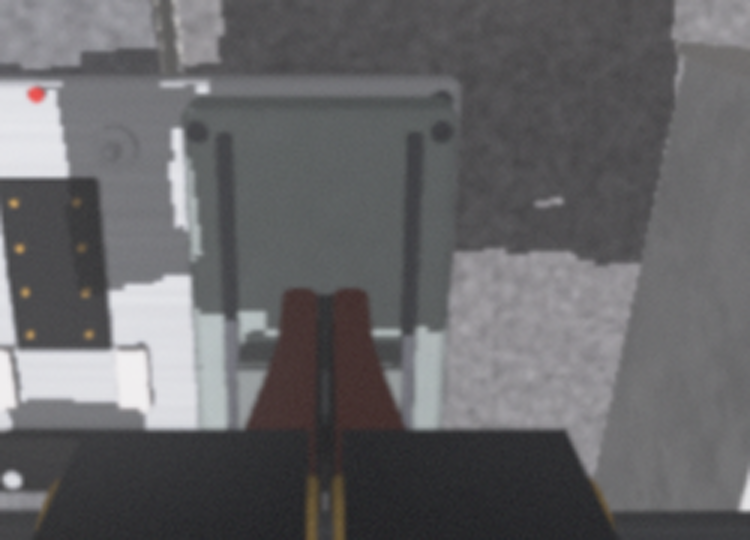

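The last picture shows the hood still closed: its front edge is at crop row about 350, behind the fingers at (325,295). I raise the fingers and measure where the grip is by mask.

Call:
step_arm --steps '[{"claw": 0,"x": 0,"y": 0,"z": -35,"twist": 0},{"claw": 0,"x": 0,"y": 0,"z": -70,"twist": 0},{"claw": 0,"x": -43,"y": -3.5,"z": -70,"twist": 0},{"claw": 0,"x": -43,"y": -3.5,"z": -70,"twist": 0},{"claw": 0,"x": -43,"y": -3.5,"z": -70,"twist": 0},{"claw": 0,"x": -43,"y": -3.5,"z": -70,"twist": 0},{"claw": 0,"x": -43,"y": -3.5,"z": -70,"twist": 0},{"claw": 0,"x": -43,"y": -3.5,"z": -70,"twist": 0}]'

```text
time: 20.97
tcp_pos: [0.6571, 0.099, 0.138]
tcp_rot: [-0.092, -3.138, 0.0]
ft_force: [-0.2, 0.6, 0.0]
finger_gap: 0.0006
grip_force: 0.0
```

```bash
cat > grip.py <<'E'
from h import *
import pickle
def grip(im,i,s,lab):
    P=proj(i,[[.6603,.1006,.062]])[0]; print(lab,'expect closed px',P.round(1),s['tcp_pos'].round(4))
    m=(im.max(2)<48).astype(np.uint8)*255; m[230:]=0
    n,_,st,c=cv2.connectedComponentsWithStats(m)
    for k in range(1,n):
        if st[k,4]>100 and 215<c[k][0]<300: print(st[k].tolist(),c[k].round(1),'at z62',ray(i,[c[k]],.062)[0].round(4))
if __name__=='__main__':
    grip(*pickle.load(open('w8.pkl','rb')),'before')
    s=arm.state(); im,i=snap('wrist'); grip(im,i,s,'now')
E
python3 grip.py
```

```text
before expect closed px [261.5 200.4] [0.659  0.0983 0.1395]
now expect closed px [260.9 202.8] [0.6571 0.099  0.138 ]
```

Run:
```python
from h import *
import pickle
a=pickle.load(open('w8.pkl','rb'))[0]; b,i=snap('wrist')
for v in range(150,226,3): print(v,a[v,250:272:7].mean(1).round().astype(int),b[v,250:272:7].mean(1).round().astype(int), a[v,232],b[v,232])
```

```text
150 [101  97 100 100] [98 99 98 98] [100 103 105] [ 97 101 101]
153 [101  98 101  98] [100  99  98  98] [ 99 104 105] [ 97 102 103]
156 [100 100 100  98] [100  99 100  98] [ 99 103 104] [ 98 101 103]
159 [100 100  99  97] [100  99 102  97] [ 99 103 104] [ 98 101 103]
162 [100 100  98  98] [ 99 100  96  98] [101 104 106] [108 112 114]
165 [ 98 101  96  99] [100 100  99  97] [101 105 105] [ 99 102 104]
168 [101  99  98  98] [100  96 100  98] [111 114 117] [100 103 105]
171 [99 99 98 99] [ 99 100  98  98] [118 123 124] [102 105 106]
174 [81 80 79 82] [98 97 97 99] [115 120 120] [101 105 107]
177 [82 79 82 82] [74 76 74 73] [125 131 133] [111 116 117]
180 [90 87 86 85] [86 86 85 84] [153 160 161] [114 118 120]
183 [87 86 84 87] [86 86 86 85] [113 117 118] [113 117 118]
186 [88 87 86 86] [89 86 87 87] [100 105 106] [102 105 106]
189 [87 87 87 85] [88 86 85 87] [103 107 108] [100 104 106]
192 [81 80 78 73] [88 87 86 86] [102 106 107] [100 104 106]
195 [50 47 46 48] [61 59 60 57] [102 105 106] [100 104 104]
198 [50 51 51 48] [48 49 49 45] [134 140 141] [106 110 111]
201 [53 50 53 49] [50 50 51 49] [194 203 204] [183 191 191]
204 [52 52 52 48] [51 49 47 51] [194 203 205] [193 202 203]
207 [76 75 73 76] [50 50 50 48] [192 201 202] [192 200 201]
210 [ 90 115 113 105] [89 91 85 97] [193 201 202] [192 200 201]
213 [165 166 164 164] [163 164 151 158] [177 185 187] [192 202 202]
216 [192 189 187 188] [169 170 167 168] [123 123 133] [147 152 154]
219 [187 186 185 186] [194 192 193 192] [152 157 160] [121 123 129]
222 [147 160 147 149] [167 166 163 163] [104 105 106] [141 146 148]
225 [135 151 136 145] [131 163 133 150] [92 92 93] [111 111 111]
```

Run:
```python
from h import *
s=arm.state(); print(s['joint_positions'].round(2))
go(.6603,.1006,.11,-3.3); go(.6603,.1006,.11,176.7)
```

```text
[ 0.05  0.52  1.44 -0.    1.18 -1.47]
tcp [0.6576 0.099  0.1384] yaw 86.66 -> shift [-2.6  1.8 28.4] twist 89.96 t 21.1
tcp [0.6576 0.099  0.1384] yaw 86.66 -> shift [-2.6  1.8 28.4] twist -90.04 t 21.1
```

Call:
step_arm --squeeze 15 --steps '[{"claw": 40,"x": -2.6,"y": 1.8,"z": 0,"twist": 7},{"claw": 40,"x": -2.6,"y": 1.8,"z": 0,"twist": 14},{"claw": 40,"x": -2.6,"y": 1.8,"z": 0,"twist": 21},{"claw": 40,"x": -2.6,"y": 1.8,"z": 0,"twist": 28},{"claw": 40,"x": -2.6,"y": 1.8,"z": 0,"twist": 35},{"claw": 40,"x": -2.6,"y": 1.8,"z": 0,"twist": 42},{"claw": 40,"x": -2.6,"y": 1.8,"z": 0,"twist": 49},{"claw": 40,"x": -2.6,"y": 1.8,"z": 0,"twist": 56},{"claw": 40,"x": -2.6,"y": 1.8,"z": 0,"twist": 63},{"claw": 40,"x": -2.6,"y": 1.8,"z": 0,"twist": 70},{"claw": 40,"x": -2.6,"y": 1.8,"z": 0,"twist": 77},{"claw": 40,"x": -2.6,"y": 1.8,"z": 0,"twist": 84}]'

```text
time: 22.07
tcp_pos: [0.6609, 0.1006, 0.1388]
tcp_rot: [-2.176, -2.265, 0.001]
ft_force: [0.5, 0.2, 0.9]
finger_gap: 0.0401
grip_force: 0.0
```

Call:
step_arm --steps '[{"claw": 40,"x": 0,"y": 0,"z": 20,"twist": 6},{"claw": 40,"x": 0,"y": 0,"z": 40,"twist": 6},{"claw": 40,"x": 0,"y": 0,"z": 40,"twist": 6},{"claw": 40,"x": 0,"y": 0,"z": 40,"twist": 6},{"claw": 40,"x": 0,"y": 0,"z": 40,"twist": 6},{"claw": 40,"x": 0,"y": 0,"z": 40,"twist": 6}]'

```text
time: 22.57
tcp_pos: [0.6623, 0.1006, 0.1003]
tcp_rot: [2.284, 2.155, 0.002]
ft_force: [1.4, 0.6, 0.4]
finger_gap: 0.04
grip_force: 0.0
```

Run:
```python
from h import *
go(.6603,.1006,.067,-3.3)
im,i=snap('wrist'); P=proj(i,[[.6603,.1006,.071],[.6603,.1006,.053]]); print(P.round(0).tolist())
u,v=P[0].astype(int)
for dv in range(-30,31,5): print(v+dv,im[v+dv,u-40:u+41:8].mean(1).round().astype(int))
```

```text
tcp [0.6623 0.1006 0.1003] yaw -3.33 -> shift [-0.1 -2.  33.3] twist -0.03 t 22.6
[[256.0, 218.0], [256.0, 209.0]]
187 [97 96 91 86 85 86 85 85 95 99 93]
192 [ 98  97  91  85  86  85  84  86  96 101  89]
197 [ 97  96  90  84  82  42  85  88  98 102  85]
202 [ 97  95  90  86  74  44  85  86  99 102  99]
207 [ 97  97  92  87  74  49  84  88 101 102 154]
212 [ 99  98  95  88  78  50  84  85 102 103 153]
217 [100  98  96  87  80  52  86  88 102 102 151]
222 [101 101  99  88  80  53  88  88 107 108 104]
227 [ 68  69  75  89  79  54  89  88  89 195  63]
232 [ 63  63 170 118 114  56 145 120 186 164  63]
237 [ 64  56 193 194 197 199 199 200 200 173  63]
242 [ 65  56 225 226 229 228 232 231 231 225  59]
247 [ 67  54 227 227 224 233 233 217 151 218  56]
```

Call:
step_arm --squeeze 15 --steps '[{"claw": 40,"x": 0,"y": -1,"z": 15,"twist": 0},{"claw": 40,"x": 0,"y": -1,"z": 28,"twist": 0},{"claw": 40,"x": 0,"y": -1,"z": 33,"twist": 0},{"claw": 40,"x": 0,"y": -1,"z": 33,"twist": 0},{"claw": 0,"x": 0,"y": -1,"z": 33,"twist": 0},{"claw": 0,"x": 0,"y": -1,"z": 33,"twist": 0},{"claw": 0,"x": 0,"y": -1,"z": 33,"twist": 0},{"claw": 0,"x": 0,"y": -1,"z": 33,"twist": 0},{"claw": 0,"x": 0,"y": -1,"z": 33,"twist": 0},{"claw": 0,"x": 0,"y": -1,"z": 33,"twist": 0}]'

```text
time: 23.45
tcp_pos: [0.6606, 0.1005, 0.0663]
tcp_rot: [2.285, 2.155, 0.0]
ft_force: [0.2, 0.6, -0.5]
finger_gap: 0.0036
grip_force: 0.0
```

Run:
```python
from h import *
import pickle
im,i,s=pickle.load(open('w8.pkl','rb'))
ex=np.array([.9984,-.0572,0]);g=np.array([.6603,.1006,0]);zz=lambda z:np.array([0,0,z])
for z in(.036,.045,.053,.062,.071): print(z,'front',proj(i,[g-.005*ex+zz(z)])[0].round(1),'rear',proj(i,[g+.005*ex+zz(z)])[0].round(1))
print('hood front edge', [(z,proj(i,[g-.02*ex+zz(z)])[0].round(1).tolist()) for z in (.036,.045,.053)], 'dark line row 173-177')
s=arm.state(); print(s['finger_gap'],s['grip_force'],s['ft_force'].round(1),s['tcp_pos'])
im2,i2=snap('wrist'); P=proj(i2,[g+zz(.071)])[0].astype(int); print(P)
for v in range(185,236,5): print(v,im2[v,P[0]-40:P[0]+41:8].mean(1).round().astype(int))
```

```text
0.036 front [261.2 187.8] rear [261.2 196.8]
0.045 front [261.3 190.3] rear [261.3 199.6]
0.053 front [261.4 192.7] rear [261.4 202.1]
0.062 front [261.5 195.5] rear [261.5 205.2]
0.071 front [261.6 198.5] rear [261.6 208.5]
hood front edge [(0.036, [261.2, 174.0]), (0.045, [261.3, 176.1]), (0.053, [261.4, 178.1])] dark line row 173-177
0.0036180472716572424 0.0 [ 0.2  0.6 -0.5] [0.66060204 0.1005374  0.06631729]
[257 236]
185 [ 95  95  95  96  96  95  96  95 180 169 185]
190 [ 71  69  68  68  69  72  70  74 122 128 197]
195 [ 96  98  74  74  75  77  77  77  82 199 194]
200 [ 99 100  84  88  86  87  87  87  88 199 194]
205 [ 97  98  86  85  87  87  87  88  87 202 194]
210 [ 99  99  86  86  80  43  88  89  89 201 189]
215 [ 99  99  87  85  56  42  77  86  92 200 182]
220 [100 100  87  85  54  46  77  89  96 150 127]
225 [100  98  87  86  55  48  74  84  97 103 105]
230 [100 100  87  68  58  46  59  59  92 106 112]
235 [101 101  88  63  59  48  58  61  90 104 108]
```

Call:
step_arm --squeeze 10 --steps '[{"claw": 30,"x": 0,"y": 0,"z": 0,"twist": 0},{"claw": 30,"x": 0,"y": 0,"z": 0,"twist": 0},{"claw": 30,"x": 0,"y": 0,"z": 0,"twist": 0},{"claw": 30,"x": 0,"y": 0,"z": 0,"twist": 0},{"claw": 30,"x": 0,"y": 0,"z": 0.7,"twist": 0},{"claw": 30,"x": 0,"y": 0,"z": 1.5,"twist": 0}]'

```text
time: 24.0
tcp_pos: [0.6604, 0.1005, 0.0645]
tcp_rot: [2.286, 2.155, -0.0]
ft_force: [0.0, 0.1, 0.1]
finger_gap: 0.0295
grip_force: 0.0
```

Call:
step_arm --steps '[{"claw": 30,"x": 0,"y": 0,"z": 1,"twist": 0},{"claw": 30,"x": 0,"y": 0,"z": 2,"twist": 0},{"claw": 30,"x": 0,"y": 0,"z": 2,"twist": 0}]'

```text
time: 24.25
tcp_pos: [0.6602, 0.1005, 0.0622]
tcp_rot: [-2.285, -2.155, 0.001]
ft_force: [0.0, -1.2, -0.6]
finger_gap: 0.03
grip_force: 0.0
```

Call:
step_arm --steps '[{"claw": 30,"x": 0,"y": 0,"z": 1,"twist": 0},{"claw": 30,"x": 0,"y": 0,"z": 2,"twist": 0},{"claw": 30,"x": 0,"y": 0,"z": 2,"twist": 0}]'

```text
time: 24.5
tcp_pos: [0.6603, 0.1005, 0.0603]
tcp_rot: [-2.285, -2.155, 0.001]
ft_force: [-0.2, 0.4, -0.7]
finger_gap: 0.0298
grip_force: 0.0
```

Call:
step_arm --steps '[{"claw": 30,"x": 0,"y": 0,"z": 1,"twist": 0},{"claw": 30,"x": 0,"y": 0,"z": 2,"twist": 0},{"claw": 30,"x": 0,"y": 0,"z": 2,"twist": 0}]'

```text
time: 24.75
tcp_pos: [0.6603, 0.1005, 0.0582]
tcp_rot: [-2.285, -2.155, 0.001]
ft_force: [-0.2, -0.1, -0.0]
finger_gap: 0.0304
grip_force: 0.0
```

Call:
step_arm --steps '[{"claw": 5,"x": 0,"y": 0,"z": 0,"twist": 0},{"claw": 5,"x": 0,"y": 0,"z": 0,"twist": 0},{"claw": 5,"x": 0,"y": 0,"z": 0,"twist": 0},{"claw": 5,"x": 0,"y": 0,"z": 0,"twist": 0},{"claw": 5,"x": 0,"y": 0,"z": 0,"twist": 0},{"claw": 5,"x": 0,"y": 0,"z": 0,"twist": 0}]'

```text
time: 25.25
tcp_pos: [0.6603, 0.1005, 0.0585]
tcp_rot: [-2.286, -2.155, 0.0]
ft_force: [-0.1, 0.5, 1.2]
finger_gap: 0.0098
grip_force: 10.0
```

The pinch now holds at a 9.8 mm gap, so the hood grip is caught. Sliding it open.

Call:
step_arm --squeeze 15 --steps '[{"claw": 5,"x": 0,"y": -4,"z": 0,"twist": 0},{"claw": 5,"x": 0,"y": -9,"z": 0,"twist": 0},{"claw": 5,"x": 0,"y": -15,"z": 0,"twist": 0},{"claw": 5,"x": 0,"y": -21,"z": 0,"twist": 0},{"claw": 5,"x": 0,"y": -27,"z": 0,"twist": 0},{"claw": 5,"x": 0,"y": -33,"z": 0,"twist": 0},{"claw": 5,"x": 0,"y": -39,"z": 0,"twist": 0},{"claw": 5,"x": 0,"y": -45,"z": 0,"twist": 0},{"claw": 5,"x": 0,"y": -50,"z": 0,"twist": 0},{"claw": 5,"x": 0,"y": -54,"z": 0,"twist": 0},{"claw": 5,"x": 0,"y": -56,"z": 0,"twist": 0},{"claw": 5,"x": 0,"y": -56.5,"z": 0,"twist": 0}]'

```text
time: 26.25
tcp_pos: [0.6059, 0.1037, 0.0586]
tcp_rot: [2.283, 2.153, 0.005]
ft_force: [7.4, -1.6, -6.5]
finger_gap: 0.0101
grip_force: 15.0
```

Call:
step_arm --steps '[{"claw": 5,"x": 0,"y": 0,"z": 0,"twist": 0},{"claw": 5,"x": 0,"y": 0,"z": 0,"twist": 0}]'

```text
time: 26.42
tcp_pos: [0.6059, 0.1037, 0.0586]
tcp_rot: [2.284, 2.154, 0.004]
ft_force: [6.5, -1.0, -5.3]
finger_gap: 0.0091
grip_force: 15.0
```

Call:
step_arm --steps '[{"claw": 30,"x": 0,"y": 0,"z": 0,"twist": 0},{"claw": 30,"x": 0,"y": 0,"z": 0,"twist": 0},{"claw": 30,"x": 0,"y": 0,"z": 0,"twist": 0},{"claw": 30,"x": 0,"y": 0,"z": -20,"twist": 0},{"claw": 20,"x": 0,"y": 0,"z": -40,"twist": 0},{"claw": 0,"x": 0,"y": 30,"z": -40,"twist": 0},{"claw": 0,"x": 0,"y": 57,"z": -40,"twist": 0},{"claw": 0,"x": 0,"y": 57,"z": -40,"twist": 0},{"claw": 0,"x": 0,"y": 57,"z": -40,"twist": 0},{"claw": 0,"x": 0,"y": 57,"z": -40,"twist": 0},{"claw": 0,"x": 0,"y": 57,"z": -40,"twist": 0}]'

```text
time: 27.33
tcp_pos: [0.659, 0.1006, 0.0979]
tcp_rot: [-2.284, -2.154, 0.003]
ft_force: [0.2, -0.6, -0.4]
finger_gap: 0.0007
grip_force: 0.0
```

Run:
```python
from h import *
im,i=snap('wrist'); hsv=cv2.cvtColor(im,cv2.COLOR_RGB2HSV)
g=cv2.inRange(hsv,(40,90,50),(90,255,255)); n,_,st,c=cv2.connectedComponentsWithStats(g)
print('green',[(st[k].tolist(),ray(i,[c[k]],.046)[0].round(4).tolist()) for k in range(1,n) if st[k,4]>100])
P=proj(i,[[.6603,.1006,.046]])[0]; print(P, im[int(P[1])-25:int(P[1])+25:6,int(P[0])].tolist())
go(.6603,.1006,.05,-3.3)
```

```text
green [([246, 192, 32, 30, 737], [0.6617, 0.1015, 0.046])]
[259.83643547 207.35219846] [[90, 93, 94], [119, 119, 123], [57, 102, 69], [55, 100, 68], [53, 97, 65], [54, 96, 66], [53, 95, 65], [106, 110, 111], [57, 56, 59]]
tcp [0.6592 0.1006 0.098 ] yaw -3.35 -> shift [ 0.1  1.2 48. ] twist -0.05 t 27.4
```

The green button is exposed at (.661,.101). Pressing it, step by step.

Call:
step_arm --steps '[{"claw": 0,"x": 0,"y": 1.2,"z": 25,"twist": 0},{"claw": 0,"x": 0,"y": 1.2,"z": 48,"twist": 0},{"claw": 0,"x": 0,"y": 1.2,"z": 52,"twist": 0},{"claw": 0,"x": 0,"y": 1.2,"z": 52,"twist": 0},{"claw": 0,"x": 0,"y": 1.2,"z": 54,"twist": 0},{"claw": 0,"x": 0,"y": 1.2,"z": 55,"twist": 0},{"claw": 0,"x": 0,"y": 1.2,"z": 55,"twist": 0}]'

```text
time: 27.97
tcp_pos: [0.6628, 0.1005, 0.0446]
tcp_rot: [2.285, 2.155, 0.002]
ft_force: [-0.7, 0.1, 0.1]
finger_gap: 0.0007
grip_force: 0.0
```

Call:
step_arm --steps '[{"claw": 0,"x": 0,"y": 0,"z": 1,"twist": 0},{"claw": 0,"x": 0,"y": 0,"z": 2,"twist": 0},{"claw": 0,"x": 0,"y": 0,"z": 2,"twist": 0}]'

```text
time: 28.22
tcp_pos: [0.6623, 0.1004, 0.0418]
tcp_rot: [2.285, 2.155, 0.0]
ft_force: [0.0, 0.9, 0.0]
finger_gap: 0.0005
grip_force: 0.0
```

Call:
step_arm --steps '[{"claw": 0,"x": 0,"y": 0,"z": 1,"twist": 0},{"claw": 0,"x": 0,"y": 0,"z": 2,"twist": 0},{"claw": 0,"x": 0,"y": 0,"z": 2,"twist": 0}]'

```text
time: 28.47
tcp_pos: [0.6619, 0.1004, 0.0393]
tcp_rot: [-2.285, -2.155, 0.001]
ft_force: [0.6, -0.0, -0.4]
finger_gap: 0.0005
grip_force: 0.0
```

Call:
step_arm --steps '[{"claw": 0,"x": 0,"y": 0,"z": 1,"twist": 0},{"claw": 0,"x": 0,"y": 0,"z": 2,"twist": 0},{"claw": 0,"x": 0,"y": 0,"z": 2,"twist": 0}]'

```text
time: 28.72
tcp_pos: [0.662, 0.1004, 0.0372]
tcp_rot: [-2.285, -2.155, 0.001]
ft_force: [-0.3, -0.1, 0.5]
finger_gap: 0.0005
grip_force: 0.0
```

Call:
step_arm --steps '[{"claw": 0,"x": 0,"y": 0,"z": 1,"twist": 0},{"claw": 0,"x": 0,"y": 0,"z": 2,"twist": 0},{"claw": 0,"x": 0,"y": 0,"z": 2,"twist": 0}]'

```text
time: 28.97
tcp_pos: [0.6621, 0.1004, 0.0355]
tcp_rot: [2.286, 2.155, -0.0]
ft_force: [-0.4, 0.5, 1.3]
finger_gap: 0.0003
grip_force: 0.9
```

Call:
step_arm --steps '[{"claw": 0,"x": 0,"y": 0,"z": 1,"twist": 0},{"claw": 0,"x": 0,"y": 0,"z": 2,"twist": 0},{"claw": 0,"x": 0,"y": 0,"z": 2,"twist": 0}]'

```text
time: 29.22
tcp_pos: [0.6622, 0.1004, 0.0336]
tcp_rot: [2.285, 2.155, 0.0]
ft_force: [-1.2, 1.3, 3.1]
finger_gap: 0.0003
grip_force: 1.7
```

Call:
step_arm --steps '[{"claw": 0,"x": 0,"y": 0,"z": 1,"twist": 0},{"claw": 0,"x": 0,"y": 0,"z": 2,"twist": 0},{"claw": 0,"x": 0,"y": 0,"z": 2,"twist": 0}]'

```text
time: 29.47
tcp_pos: [0.6622, 0.1004, 0.0324]
tcp_rot: [2.285, 2.155, 0.0]
ft_force: [-2.6, -0.1, 9.7]
finger_gap: 0.0003
grip_force: 4.4
```

Call:
step_arm --steps '[{"claw": 0,"x": 0,"y": 0,"z": 1,"twist": 0},{"claw": 0,"x": 0,"y": 0,"z": 1,"twist": 0}]'

```text
time: 29.63
tcp_pos: [0.6623, 0.1005, 0.0322]
tcp_rot: [2.285, 2.155, 0.0]
ft_force: [-4.3, -1.2, 14.8]
finger_gap: 0.0001
grip_force: 7.3
```

Call:
step_arm --steps '[{"claw": 0,"x": 0,"y": 0,"z": 0.7,"twist": 0},{"claw": 0,"x": 0,"y": 0,"z": 0.7,"twist": 0},{"claw": 0,"x": 0,"y": 0,"z": -10,"twist": 0},{"claw": 0,"x": 0,"y": 0,"z": -40,"twist": 0},{"claw": 20,"x": 0,"y": 0,"z": -70,"twist": 0},{"claw": 30,"x": 0,"y": -28,"z": -70,"twist": 0},{"claw": 30,"x": 0,"y": -57,"z": -70,"twist": 0},{"claw": 30,"x": 0,"y": -57,"z": -70,"twist": 0},{"claw": 30,"x": 0,"y": -57,"z": -70,"twist": 0},{"claw": 30,"x": 0,"y": -57,"z": -70,"twist": 0},{"claw": 30,"x": 0,"y": -57,"z": -70,"twist": 0}]'

```text
time: 30.55
tcp_pos: [0.6066, 0.1037, 0.1005]
tcp_rot: [2.285, 2.155, 0.001]
ft_force: [0.0, -0.6, 0.6]
finger_gap: 0.0296
grip_force: 0.0
```

Run:
```python
from h import *
go(.6056,.1037,.0585,-3.3)
```

```text
tcp [0.6066 0.1037 0.1005] yaw -3.36 -> shift [-0.1 -1.  42. ] twist -0.06 t 30.6
```

Call:
step_arm --squeeze 15 --steps '[{"claw": 30,"x": 0,"y": -1,"z": 20,"twist": 0},{"claw": 30,"x": 0,"y": -1,"z": 40,"twist": 0},{"claw": 30,"x": 0,"y": -1,"z": 49,"twist": 0},{"claw": 30,"x": 0,"y": -1,"z": 49,"twist": 0},{"claw": 5,"x": 0,"y": -1,"z": 49,"twist": 0},{"claw": 5,"x": 0,"y": -1,"z": 49,"twist": 0},{"claw": 5,"x": 0,"y": -1,"z": 49,"twist": 0},{"claw": 5,"x": 0,"y": -1,"z": 49,"twist": 0},{"claw": 5,"x": 0,"y": -1,"z": 49,"twist": 0}]'

```text
time: 31.3
tcp_pos: [0.6061, 0.1038, 0.0526]
tcp_rot: [2.284, 2.154, 0.004]
ft_force: [3.3, -0.4, -0.1]
finger_gap: 0.0093
grip_force: 15.0
```

Call:
step_arm --steps '[{"claw": 5,"x": 0,"y": 4,"z": 0,"twist": 0},{"claw": 5,"x": 0,"y": 9,"z": 0,"twist": 0},{"claw": 5,"x": 0,"y": 15,"z": 0,"twist": 0},{"claw": 5,"x": 0,"y": 21,"z": 0,"twist": 0},{"claw": 5,"x": 0,"y": 27,"z": 0,"twist": 0},{"claw": 5,"x": 0,"y": 33,"z": 0,"twist": 0},{"claw": 5,"x": 0,"y": 39,"z": 0,"twist": 0},{"claw": 5,"x": 0,"y": 45,"z": 0,"twist": 0},{"claw": 5,"x": 0,"y": 50,"z": 0,"twist": 0},{"claw": 5,"x": 0,"y": 54,"z": 0,"twist": 0},{"claw": 5,"x": 0,"y": 56,"z": 0,"twist": 0},{"claw": 5,"x": 0,"y": 57,"z": 0,"twist": 0}]'

```text
time: 32.3
tcp_pos: [0.6614, 0.1006, 0.0525]
tcp_rot: [-2.286, -2.155, -0.0]
ft_force: [-2.0, 0.8, 6.5]
finger_gap: 0.0101
grip_force: 15.0
```

Call:
step_arm --steps '[{"claw": 5,"x": 0,"y": 0.7,"z": 0,"twist": 0},{"claw": 5,"x": 0,"y": 1.5,"z": 0,"twist": 0},{"claw": 5,"x": 0,"y": 1.5,"z": 0,"twist": 0}]'

```text
time: 32.55
tcp_pos: [0.6621, 0.1005, 0.0525]
tcp_rot: [-2.285, -2.155, 0.001]
ft_force: [-2.4, 0.7, 7.5]
finger_gap: 0.0098
grip_force: 15.0
```

Call:
step_arm --steps '[{"claw": 5,"x": 0,"y": 1,"z": 0,"twist": 0},{"claw": 5,"x": 0,"y": 2,"z": 0,"twist": 0},{"claw": 5,"x": 0,"y": 2,"z": 0,"twist": 0}]'

```text
time: 32.8
tcp_pos: [0.6621, 0.1005, 0.0525]
tcp_rot: [-2.283, -2.153, 0.005]
ft_force: [-8.2, -0.8, 10.4]
finger_gap: 0.0096
grip_force: 15.0
```

The hood has reached its closed stop: no further travel at 8 N. Releasing and heading back to the boards.

Call:
step_arm --squeeze 20 --steps '[{"claw": 30,"x": 0,"y": 0,"z": 0,"twist": 0},{"claw": 30,"x": 0,"y": -1,"z": 0,"twist": 0},{"claw": 30,"x": 0,"y": -2,"z": 0,"twist": 0},{"claw": 30,"x": 0,"y": -2,"z": -30,"twist": 0},{"claw": 40,"x": 0,"y": -2,"z": -65,"twist": 0},{"claw": 46,"x": -30,"y": -10,"z": -90,"twist": -7},{"claw": 46,"x": -60,"y": -10,"z": -90,"twist": -14},{"claw": 46,"x": -90,"y": -15,"z": -90,"twist": -21},{"claw": 46,"x": -120,"y": -20,"z": -90,"twist": -28},{"claw": 46,"x": -150,"y": -25,"z": -90,"twist": -35},{"claw": 46,"x": -180,"y": -30,"z": -90,"twist": -42},{"claw": 46,"x": -200,"y": -30,"z": -90,"twist": -49}]'

```text
time: 33.8
tcp_pos: [0.6216, -0.1001, 0.1414]
tcp_rot: [-1.178, -2.911, 0.002]
ft_force: [1.1, -0.8, -0.1]
finger_gap: 0.046
grip_force: 0.0
```

Run:
```python
from h import *
go(.619,-.1241,.12,86.65); go(.619,-.1241,.033,86.65)
s=arm.state()
im,i=snap('wrist'); hsv=cv2.cvtColor(im,cv2.COLOR_RGB2HSV)
im,i=snap('top'); P=proj(i,[[.6603,.1006,.071],[.6603,.1006,.046]]);print(P.round(1))
v,u=P[0].astype(int)[::-1]; print(im[v-8:v+30:3,u-8:u+9:2].mean(2).round().astype(int))
```

```text
tcp [ 0.6216 -0.1001  0.1414] yaw 45.93 -> shift [-14.8 -19.   21.4] twist -40.72 t 33.8
tcp [ 0.6216 -0.1001  0.1414] yaw 45.93 -> shift [-14.9 -18.9 108.4] twist -40.72 t 33.8
[[149.8 150.9]
 [151.6 152.9]]
[[151 158 156 155 149 148 146 140 103]
 [155 133 145 185 188 198 187 133 103]
 [183 134 161 165 163 165 148 106 103]
 [188 156  73  64  62  63 100 103 106]
 [183 140 161  71  64  79 103 104 107]
 [184 132 161 163 158 108 105 105 105]
 [185 113  79  80  97 101 106 104 103]
 [184 140 187 156 105 104 105 104 104]
 [187 115 180 103 104 105 104 104  97]
 [187 104 115 104 103 106 103 103  73]
 [168  79 104 106 105 105 105  92  56]
 [166 105 102 104 105 104 102  62  58]
 [104 105 105 107 105 103  82  56  59]]
```

Call:
step_arm --steps '[{"claw": 46,"x": -15,"y": -19,"z": 10,"twist": -7},{"claw": 46,"x": -15,"y": -19,"z": 21,"twist": -14},{"claw": 46,"x": -15,"y": -19,"z": 21,"twist": -21},{"claw": 46,"x": -15,"y": -19,"z": 21,"twist": -28},{"claw": 46,"x": -15,"y": -19,"z": 21,"twist": -35},{"claw": 46,"x": -15,"y": -19,"z": 21,"twist": -40.7},{"claw": 46,"x": -15,"y": -19,"z": 21,"twist": -40.7},{"claw": 46,"x": -15,"y": -19,"z": 21,"twist": -40.7},{"claw": 46,"x": -15,"y": -19,"z": 21,"twist": -40.7},{"claw": 46,"x": -15,"y": -19,"z": 21,"twist": -40.7}]'

```text
time: 34.73
tcp_pos: [0.6204, -0.1213, 0.1204]
tcp_rot: [-0.104, -3.14, -0.0]
ft_force: [-0.2, 0.7, -0.2]
finger_gap: 0.0459
grip_force: 0.0
```

```bash
cat > seat.py <<'E'
from wm import *
im,i=snap('wrist'); boards(im,i,(0,0,512,300),z=.022)
E
python3 seat.py; python3 -c "
from h import *
go(.619,-.1241,.033,86.65)"
```

```text
board c [ 0.6179 -0.1245] LxW 0.0977 0.0579 yaw -3.83 px (227, 143, 58, 91)
board c [ 0.6185 -0.0535] LxW 0.0916 0.0528 yaw -3.96 px (297, 142, 58, 86)
tcp [ 0.6205 -0.1214  0.1205] yaw 86.23 -> shift [ 1.3 -2.8 87.5] twist -0.42 t 34.8
```

Call:
step_arm --steps '[{"claw": 46,"x": 1,"y": -2.6,"z": 0,"twist": -0.4},{"claw": 46,"x": 1,"y": -2.6,"z": 30,"twist": -0.4},{"claw": 46,"x": 1,"y": -2.6,"z": 55,"twist": -0.4},{"claw": 46,"x": 1,"y": -2.6,"z": 72,"twist": -0.4},{"claw": 46,"x": 1,"y": -2.6,"z": 80,"twist": -0.4},{"claw": 46,"x": 1,"y": -2.6,"z": 85,"twist": -0.4},{"claw": 46,"x": 1,"y": -2.6,"z": 87,"twist": -0.4},{"claw": 46,"x": 1,"y": -2.6,"z": 87,"twist": -0.4}]'

```text
time: 35.45
tcp_pos: [0.6196, -0.1244, 0.0339]
tcp_rot: [0.09, 3.14, -0.0]
ft_force: [0.3, -0.1, 0.5]
finger_gap: 0.046
grip_force: 0.0
```

Call:
step_arm --squeeze 15 --steps '[{"claw": 10,"x": 0,"y": 0,"z": 0,"twist": 0},{"claw": 10,"x": 0,"y": 0,"z": 0,"twist": 0},{"claw": 10,"x": 0,"y": 0,"z": 0,"twist": 0},{"claw": 10,"x": 0,"y": 0,"z": 0,"twist": 0},{"claw": 10,"x": 0,"y": 0,"z": 0,"twist": 0},{"claw": 10,"x": 0,"y": 0,"z": 0,"twist": 0}]'

```text
time: 35.95
tcp_pos: [0.6198, -0.1244, 0.0343]
tcp_rot: [0.089, 3.139, -0.001]
ft_force: [-0.9, 0.1, 6.3]
finger_gap: 0.0253
grip_force: 15.0
```

Call:
step_arm --steps '[{"claw": 10,"x": 0.3,"y": 0,"z": -2,"twist": 0},{"claw": 10,"x": 0.3,"y": 0,"z": -4,"twist": 0},{"claw": 10,"x": 0.3,"y": 0,"z": -5.5,"twist": 0},{"claw": 10,"x": 0.3,"y": 0,"z": -6.2,"twist": 0},{"claw": 10,"x": 0.3,"y": 0,"z": -6.2,"twist": 0}]'

```text
time: 36.37
tcp_pos: [0.6188, -0.1242, 0.0397]
tcp_rot: [-0.089, -3.14, 0.0]
ft_force: [0.0, 0.6, -1.8]
finger_gap: 0.0254
grip_force: 15.0
```

Call:
step_arm --steps '[{"claw": 10,"x": 0,"y": 0,"z": -0.5,"twist": 0},{"claw": 10,"x": 1,"y": 0,"z": -0.6,"twist": 0},{"claw": 10,"x": 2,"y": 0,"z": -0.6,"twist": 0},{"claw": 10,"x": 3,"y": 0,"z": -0.6,"twist": 0},{"claw": 10,"x": 4,"y": 0,"z": -0.6,"twist": 0}]'

```text
time: 36.78
tcp_pos: [0.6147, -0.1239, 0.0402]
tcp_rot: [-0.089, -3.14, 0.0]
ft_force: [-0.1, -0.3, -1.8]
finger_gap: 0.0256
grip_force: 15.0
```

Call:
step_arm --squeeze 22 --steps '[{"claw": 10,"x": 3,"y": 0,"z": 0,"twist": 0},{"claw": 10,"x": 6,"y": 0,"z": 0,"twist": 0},{"claw": 10,"x": 9,"y": 0,"z": 0,"twist": 0},{"claw": 10,"x": 10,"y": 0,"z": -15,"twist": 0},{"claw": 10,"x": 15,"y": 0,"z": -40,"twist": 0},{"claw": 10,"x": 45,"y": -20,"z": -55,"twist": 0},{"claw": 10,"x": 80,"y": -40,"z": -55,"twist": 0},{"claw": 10,"x": 115,"y": -60,"z": -55,"twist": 0},{"claw": 10,"x": 150,"y": -80,"z": -55,"twist": 0},{"claw": 10,"x": 170,"y": -90,"z": -55,"twist": 0},{"claw": 10,"x": 170,"y": -90,"z": -55,"twist": 0},{"claw": 10,"x": 170,"y": -90,"z": -55,"twist": 0}]'

```text
time: 37.78
tcp_pos: [0.439, -0.2045, 0.0956]
tcp_rot: [0.093, 3.14, 0.0]
ft_force: [1.1, -0.3, -1.6]
finger_gap: 0.0252
grip_force: 22.0
```

```bash
python3 al.py; python3 -c "
from h import *
go(.439,-.2252,.0175,86.6)"
```

```text
red []
hole [18.5 23.8 14.5] area 68.5 [292.  203.1]
hole [ 19.1 -24.3  14.5] area 131.5 [225.9 202.5]
hole [43.2 20.4 14.5] area 128.0 [288.5 169.9]
hole [ 43.4 -22.3  14.5] area 244.0 [227.5 169.7]
tcp [ 0.439  -0.2045  0.0956] yaw 86.6 gap 0.0252 ft [ 1.1 -0.3 -1.6] t 37.8
tcp [ 0.4404 -0.2045  0.0957] yaw 86.66 -> shift [  0.3 -20.7  78.2] twist 0.06 t 37.8
```

Call:
step_arm --steps '[{"claw": 10,"x": 0,"y": -20,"z": 20,"twist": 0},{"claw": 10,"x": 0,"y": -20,"z": 45,"twist": 0},{"claw": 10,"x": 0,"y": -20,"z": 65,"twist": 0},{"claw": 10,"x": 0,"y": -20,"z": 74,"twist": 0},{"claw": 10,"x": 0,"y": -20,"z": 77,"twist": 0},{"claw": 10,"x": 0,"y": -20,"z": 78.5,"twist": 0},{"claw": 10,"x": 0,"y": -20,"z": 78.5,"twist": 0},{"claw": 10,"x": 0,"y": -20,"z": 78.5,"twist": 0}]'

```text
time: 38.5
tcp_pos: [0.4399, -0.2244, 0.0176]
tcp_rot: [0.088, 3.139, -0.002]
ft_force: [-0.2, 0.0, -1.8]
finger_gap: 0.0253
grip_force: 22.0
```

Call:
step_arm --steps '[{"claw": 10,"x": 0,"y": 0,"z": 0.8,"twist": 0},{"claw": 10,"x": 0,"y": 0,"z": 1.3,"twist": 0},{"claw": 10,"x": 0,"y": 0,"z": 1.3,"twist": 0}]'

```text
time: 38.75
tcp_pos: [0.4396, -0.2245, 0.0163]
tcp_rot: [0.089, 3.139, -0.001]
ft_force: [0.3, 0.8, 4.4]
finger_gap: 0.0253
grip_force: 22.0
```

Call:
step_arm --steps '[{"claw": 46,"x": 0,"y": 0,"z": 0,"twist": 0},{"claw": 46,"x": 0,"y": 0,"z": 0,"twist": 0},{"claw": 46,"x": 0,"y": 0,"z": 0,"twist": 0},{"claw": 46,"x": 0,"y": 0,"z": -30,"twist": 0},{"claw": 46,"x": 0,"y": 0,"z": -70,"twist": 0},{"claw": 46,"x": -10,"y": 10,"z": -100,"twist": 0},{"claw": 46,"x": -40,"y": 40,"z": -102,"twist": 0},{"claw": 46,"x": -70,"y": 70,"z": -102,"twist": 0},{"claw": 46,"x": -100,"y": 100,"z": -102,"twist": 0},{"claw": 46,"x": -128,"y": 128,"z": -102,"twist": 0},{"claw": 46,"x": -155,"y": 156,"z": -102,"twist": 0},{"claw": 46,"x": -174,"y": 184.5,"z": -102,"twist": 0}]'

```text
time: 39.75
tcp_pos: [0.6257, -0.0484, 0.1176]
tcp_rot: [0.089, 3.139, -0.001]
ft_force: [0.3, 0.2, 1.7]
finger_gap: 0.0465
grip_force: 0.0
```

Call:
step_arm --steps '[{"claw": 46,"x": 0,"y": 0,"z": 0,"twist": 0},{"claw": 46,"x": 0,"y": 0,"z": 0,"twist": 0},{"claw": 46,"x": 0,"y": 0,"z": 0,"twist": 0},{"claw": 46,"x": 0,"y": 0,"z": 0,"twist": 0}]'

```text
time: 40.08
tcp_pos: [0.6218, -0.0508, 0.1172]
tcp_rot: [-0.091, -3.139, 0.0]
ft_force: [0.1, 0.2, -1.0]
finger_gap: 0.0461
grip_force: 0.0
```

```bash
python3 seat.py; python3 -c "
from h import *
go(.6238,-.0505,.034,86.65)"
```

```text
board c [ 0.6221 -0.0418] LxW 0.0975 0.0387 yaw -2.73 px (248, 146, 40, 91)
board c [ 0.4643 -0.2146] LxW 0.0567 0.051 yaw 85.99 px (34, 0, 65, 66)
tcp [ 0.6219 -0.051   0.1173] yaw 86.66 -> shift [-1.9  0.6 83.3] twist 0.01 t 40.1
```

Call:
step_arm --steps '[{"claw": 46,"x": -1,"y": 0.5,"z": 30,"twist": 0},{"claw": 46,"x": -1,"y": 0.5,"z": 55,"twist": 0},{"claw": 46,"x": -1,"y": 0.5,"z": 70,"twist": 0},{"claw": 46,"x": -1,"y": 0.5,"z": 78,"twist": 0},{"claw": 46,"x": -1,"y": 0.5,"z": 82,"twist": 0},{"claw": 46,"x": -1,"y": 0.5,"z": 83,"twist": 0},{"claw": 46,"x": -1,"y": 0.5,"z": 83,"twist": 0}]'

```text
time: 40.72
tcp_pos: [0.6245, -0.0499, 0.0351]
tcp_rot: [0.09, 3.139, -0.0]
ft_force: [-0.2, -0.9, -0.5]
finger_gap: 0.0461
grip_force: 0.0
```

Call:
step_arm --squeeze 15 --steps '[{"claw": 10,"x": 0,"y": 0,"z": 0,"twist": 0},{"claw": 10,"x": 0,"y": 0,"z": 0,"twist": 0},{"claw": 10,"x": 0,"y": 0,"z": 0,"twist": 0},{"claw": 10,"x": 0,"y": 0,"z": 0,"twist": 0},{"claw": 10,"x": 0,"y": 0,"z": 0,"twist": 0},{"claw": 10,"x": 0,"y": 0,"z": 0,"twist": 0}]'

```text
time: 41.22
tcp_pos: [0.6247, -0.0496, 0.0352]
tcp_rot: [0.089, 3.139, -0.001]
ft_force: [-1.1, -0.9, 5.0]
finger_gap: 0.0255
grip_force: 15.0
```

Call:
step_arm --steps '[{"claw": 10,"x": 0.3,"y": 0,"z": -2,"twist": 0},{"claw": 10,"x": 0.3,"y": 0,"z": -4,"twist": 0},{"claw": 10,"x": 0.3,"y": 0,"z": -5.5,"twist": 0},{"claw": 10,"x": 0.3,"y": 0,"z": -6.2,"twist": 0},{"claw": 10,"x": 0.3,"y": 0,"z": -6.4,"twist": 0},{"claw": 10,"x": 0.3,"y": 0,"z": -6.4,"twist": 0}]'

```text
time: 41.72
tcp_pos: [0.6238, -0.0493, 0.0408]
tcp_rot: [-0.089, -3.14, 0.0]
ft_force: [-0.3, -0.8, -1.7]
finger_gap: 0.0258
grip_force: 15.0
```

Call:
step_arm --steps '[{"claw": 10,"x": 0,"y": 0,"z": -0.3,"twist": 0},{"claw": 10,"x": 1,"y": 0,"z": -0.3,"twist": 0},{"claw": 10,"x": 2,"y": 0,"z": -0.3,"twist": 0},{"claw": 10,"x": 3,"y": 0,"z": -0.3,"twist": 0},{"claw": 10,"x": 4,"y": 0,"z": -0.3,"twist": 0}]'

```text
time: 42.13
tcp_pos: [0.6197, -0.0491, 0.0411]
tcp_rot: [-0.089, -3.14, 0.0]
ft_force: [-0.1, -0.7, -2.1]
finger_gap: 0.0255
grip_force: 15.0
```

Call:
step_arm --squeeze 22 --steps '[{"claw": 10,"x": 3,"y": 0,"z": 0,"twist": 0},{"claw": 10,"x": 6,"y": 0,"z": 0,"twist": 0},{"claw": 10,"x": 9,"y": 0,"z": 0,"twist": 0},{"claw": 10,"x": 10,"y": 0,"z": -15,"twist": 0},{"claw": 10,"x": 15,"y": 0,"z": -40,"twist": 0},{"claw": 10,"x": 45,"y": -15,"z": -55,"twist": 0},{"claw": 10,"x": 80,"y": -30,"z": -55,"twist": 0},{"claw": 10,"x": 115,"y": -45,"z": -55,"twist": 0},{"claw": 10,"x": 150,"y": -55,"z": -55,"twist": 0},{"claw": 10,"x": 171,"y": -61,"z": -55,"twist": 0},{"claw": 10,"x": 171,"y": -61,"z": -55,"twist": 0},{"claw": 10,"x": 171,"y": -61,"z": -55,"twist": 0}]'

```text
time: 43.13
tcp_pos: [0.4446, -0.1004, 0.0965]
tcp_rot: [0.092, 3.14, -0.0]
ft_force: [0.4, -0.2, -1.4]
finger_gap: 0.0256
grip_force: 22.0
```

```bash
python3 al.py; python3 -c "
from wm import *
go(.445,-.10,.0185,86.6)
im,i=snap('wrist'); boards(im,i,(0,0,512,200))"
```

```text
red []
hole [19.5 23.7 14.5] area 70.5 [291.9 202. ]
hole [ 19.9 -24.   14.5] area 124.0 [226.2 201.5]
hole [43.9 20.3 14.5] area 127.0 [288.4 168.9]
hole [ 44.1 -22.   14.5] area 236.0 [227.8 168.7]
tcp [ 0.4446 -0.1004  0.0965] yaw 86.65 gap 0.0256 ft [ 0.4 -0.2 -1.4] t 43.1
tcp [ 0.4464 -0.1007  0.0967] yaw 86.69 -> shift [ 1.5  0.6 78.2] twist 0.09 t 43.2
board c [ 0.4298 -0.1002] LxW 0.0848 0.0434 yaw 86.67 px (216, 157, 86, 43)
board c [ 0.4162 -0.2235] LxW 0.06 0.0562 yaw 86.49 px (100, 144, 68, 56)
```

Call:
step_arm --steps '[{"claw": 10,"x": 0,"y": 0,"z": 25,"twist": 0},{"claw": 10,"x": 0,"y": 0,"z": 50,"twist": 0},{"claw": 10,"x": 0,"y": 0,"z": 68,"twist": 0},{"claw": 10,"x": 0,"y": 0,"z": 75,"twist": 0},{"claw": 10,"x": 0,"y": 0,"z": 77.5,"twist": 0},{"claw": 10,"x": 0,"y": 0,"z": 78.5,"twist": 0},{"claw": 10,"x": 0,"y": 0,"z": 79.3,"twist": 0},{"claw": 10,"x": 0,"y": 0,"z": 79.3,"twist": 0},{"claw": 10,"x": 0,"y": 0,"z": 79.3,"twist": 0}]'

```text
time: 43.98
tcp_pos: [0.4465, -0.1006, 0.0177]
tcp_rot: [0.089, 3.139, -0.001]
ft_force: [-0.5, 0.4, -1.5]
finger_gap: 0.0251
grip_force: 22.0
```

Call:
step_arm --steps '[{"claw": 10,"x": 0,"y": 0,"z": 0.7,"twist": 0},{"claw": 10,"x": 0,"y": 0,"z": 1.3,"twist": 0},{"claw": 10,"x": 0,"y": 0,"z": 1.3,"twist": 0}]'

```text
time: 44.23
tcp_pos: [0.4465, -0.1006, 0.0171]
tcp_rot: [0.089, 3.138, -0.001]
ft_force: [-1.2, 1.4, 13.2]
finger_gap: 0.0253
grip_force: 22.0
```

Call:
step_arm --steps '[{"claw": 10,"x": 0,"y": 0,"z": 0.4,"twist": 0},{"claw": 50,"x": 0,"y": 0,"z": 0,"twist": 0},{"claw": 50,"x": 0,"y": 0,"z": 0,"twist": 0},{"claw": 50,"x": 0,"y": 0,"z": 0,"twist": 0},{"claw": 50,"x": 0,"y": 0,"z": -30,"twist": 0},{"claw": 50,"x": 0,"y": 0,"z": -70,"twist": 0},{"claw": 60,"x": 0,"y": 0,"z": -110,"twist": 0},{"claw": 60,"x": 0,"y": 0,"z": -150,"twist": 0},{"claw": 60,"x": 0,"y": 0,"z": -190,"twist": 0},{"claw": 60,"x": 0,"y": 0,"z": -220,"twist": 0},{"claw": 60,"x": 0,"y": 0,"z": -220,"twist": 0},{"claw": 60,"x": 0,"y": 0,"z": -220,"twist": 0}]'

```text
time: 45.23
tcp_pos: [0.447, -0.1008, 0.2373]
tcp_rot: [0.089, 3.136, -0.003]
ft_force: [0.7, -0.3, -0.2]
finger_gap: 0.06
grip_force: 0.0
```

Run:
```python
from wm import *
im,i=snap('wrist'); boards(im,i,(0,0,512,330),z=.0045)
s=arm.state(); print(s['tcp_pos'].round(3),s['ft_force'].round(1),s['time'])
hsv=cv2.cvtColor(im,cv2.COLOR_RGB2HSV)
b=cv2.inRange(hsv,(105,150,60),(125,255,255)); n,_,st,c=cv2.connectedComponentsWithStats(b)
print([(st[k].tolist(),c[k].round().tolist()) for k in range(1,n) if st[k,4]>200])
im,i=snap('top'); m=im.max(2)<70
P=proj(i,[[.6603,.1006,.071]])[0].astype(int); print(P, im[P[1]-6:P[1]+24:3,P[0]-8:P[0]+9:2].mean(2).round().astype(int))
```

```text
board c [ 0.4368 -0.2243] LxW 0.098 0.0595 yaw -3.43 px (154, 130, 45, 65)
board c [ 0.4424 -0.1009] LxW 0.0977 0.058 yaw -3.26 px (239, 129, 40, 65)
[ 0.446 -0.1    0.236] [-0.8 -0.3 -0.2] 45.2833
[]
[149 150] [[135 148 173 192 200 195 197 195 198]
 [182 146 163 163 163 164 162 163 164]
 [183 156  82  61  72  64  77  73 168]
 [186 122 129  57  57  51  53  58 142]
 [183 131 163 164 164 168 167 169 164]
 [182 123 129 132 140 145 174 155 164]
 [183 134 188 190 181 153 159 158 157]
 [187 121 183 187 188 186 191 189 190]
 [185 112 187 187 192 187 191 192 193]
 [184  94 188 189 187 192 191 189 191]]
```

Run:
```python
from h import *
a=cv2.imread('pics/top0.png')[:,:,::-1]; b,_=snap('top')
for im in (a,b):
    g=np.clip(160-im[146:160,140:162].mean(2),0,110); g[g<35]=0
    n,l,st,c=cv2.connectedComponentsWithStats((g>0).astype(np.uint8)); k=1+np.argmax([((l==j)&(g>70)).sum() for j in range(1,n)])
    w=g*(l==k); v,u=np.indices(g.shape); print((w*u).sum()/w.sum()+140,(w*v).sum()/w.sum()+146,w.sum(), im[148:158,146:156:3].mean(2).round().astype(int).T.tolist())
d=np.abs(a.astype(int)-b).max(2)>60; d[190:]=0; n,_,st,c=cv2.connectedComponentsWithStats(d.astype(np.uint8)); print([st[k].tolist() for k in range(1,n) if st[k,4]>8])
```

```text
150.44457955858212 152.87183072900834 5482.333333333334 [[162, 148, 107, 65, 66, 65, 60, 76, 127, 160], [162, 160, 131, 60, 66, 62, 53, 73, 126, 159], [158, 161, 129, 66, 69, 60, 54, 69, 131, 160], [161, 159, 136, 78, 62, 58, 54, 73, 133, 161]]
150.60048395313297 151.96446765155375 5234.666666666666 [[162, 136, 66, 66, 65, 54, 114, 160, 163, 163], [165, 138, 65, 70, 65, 57, 73, 130, 164, 163], [163, 138, 76, 69, 64, 54, 72, 133, 165, 168], [164, 136, 78, 63, 63, 53, 64, 130, 167, 166]]
[[168, 166, 77, 24, 816]]
```

```bash
python3 -c "
from bench import arm
print(arm.close_job())"
```

```text
the job is handed in; nothing more can be done
None
```

The job is handed in, and no verdict came back: both boards on the mat (there was no third) were seated together, the button was pressed to its stop, the hood was slid back to its closed stop, and both boards were laid flat on the mat again; the glue bottle and blower were left alone.

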